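# Fix the recipe screen to the worktop, cap its foot and set its angle

### The arm

A 6-joint arm with a two-finger parallel gripper is mounted at the origin on the work surface. World frame = base frame: x ahead of the robot, y to its left, z up, the work surface at z = 0. Lengths are in m, angles in rad, forces in N, time in s.
With the tool pointing down it reaches from about 0.35 to 0.775 m from the base axis. Payload 7.3 kg.
Tool frame: the origin (TCP) lies midway between the tips of the shut fingers; the grasp point (between the pads) lies 19 mm behind it (robot.grasp_offset is the z of the grasp point in the tool frame, in m); z points along the fingers, y is the direction in which the jaws open and shut (so a half turn about z gives the same grasp; the last joint's range is limited). The gripper opens to 92 mm and grips with 3 to 60 N. Pads are 19 mm wide; open, the fingers measure 130 mm over their backs; the gripper's body (75 mm by 190 mm) begins 47 mm behind the grasp point.
Start: joints at [1.091, 0.342, 1.524, -0, 1.275, -0.146], TCP at [0.172, 0.496, 0.227] pointing down, gripper open.
Joint ranges: [-2.53, 2.53], [-0.77, 2.02], [0.04, 2.7], [-1, 4.14], [0.28, 2.66], [-3.11, 3.11]. Speed limits (rad/s): [2.57, 2.57, 3.14, 3.14, 3.14, 3.14].

### API

Orientations are given as [roll, pitch, yaw] about the fixed x, y, z axes, in that order (R = Rz(yaw) Ry(pitch) Rx(roll)).
In Python, from cell import observe, imaging, workorder, robot gives the robot as it stands. The module is installed in compiled form; this text tells all that it offers.
- The arm moves only by the tool send_rows, never from a script. Its argument "series" is a list of rows, each a list of 7 numbers: the shift along the tool's x, y, z in m, then the turn, a rotation vector about the tool's x, y, z in rad, then the closure, from 0 (fully open) to 1 (shut). A call has 1 to 5 rows; each row shifts and turns the commanded pose from where the row before left it, along the tool's axes as they then stand; what a row does not reach is not made up. A row lasts 1/12 s, in which the tool goes at most 41.7 mm and 7.16 degrees, less where a joint would pass 70% of its speed; a pose out of reach is approached as far as the arm can. A call is refused whole if a number of a shift passes 0.0417 or a number of a turn 0.125, either way. A call with a gripper value outside its range is refused whole. The fingers move at their own pace and stop on an object; "newtons" is the grip in N (left out, the last holds). Time passes only in rows, so rows that do not move let the fingers close. It gives the time, the measured TCP pose, the force and the opening at its end, in the units of the state.
- observe(): the state, without advancing time (a new reading comes with each control period).
- imaging.read_camera(name): name is "side" or "top" or "wrist"; returns a dict with "color" (400x640x3 uint8, red, green, blue), "range_z" (400x640 float32, m along the optical axis (not along the pixel's ray), 0 where there is no reading), "vfov" (degrees; the focal length in pixels is half the picture's height over the tangent of half this angle, whatever the lens; pixels are square), "cx", "cy" (the principal point, pixels), "T" (4x4, takes a point from camera to world coordinates). Camera axes: x right, y down, z forward; pixel columns grow to the right and rows downward; lengths in m; the calibration is good to about 2 mm. The wrist camera is an equidistant fisheye: a pixel r from the principal point sees the ray r / f radians off the axis. A picture is of the moment at which its call begins.
- workorder.hand_in(): hands the job in, once; it reports no verdict.
The state is a dict: "time": time; "qpos": joint angles; "qvel": joint speeds; "joint_efforts": joint torques, N m; "tool_pos": TCP position; "tool_rot": TCP orientation; "contact_force": force on the tool from outside, world axes, zero at the start; "torque": the same for the moment, N m; "opening": finger opening in m.
Only numpy, scipy, OpenCV 4.12 (cv2) and the standard library are available. Lean on these libraries where they do the work, as an engineer would, in place of code of your own. Each camera call takes 0.05 s, during which the arm holds its last target.

### The job

Finish fitting the recipe screen on the island worktop: with the mallet, knock the pin of every hammer fixing standing in its foot fully home, and put the mallet back on the felt mat. Once the pins are home, fit a cover over each end of the foot so that it sits flat on the worktop. Leave the screen turned 30 degrees from straight ahead towards the hob and leaning 30 degrees back from upright, do not knock the mallet against the screen or press on the fixings with the gripper, and leave the mug, bottle and jar where they are.

Things in the scene. Friction and masses are not known exactly. Their poses are not given: they have to be found in the camera images.
- foot: aluminium foot plate of the screen stand, fixed: 110 (x) x 310 (y) x 8 mm high, origin at the centre of its underside at worktop height; x points away from the robot (yaw within 0.2), y to the hob on the robot's left. A round post (34 mm thick, 54 mm at its root) rises from its middle to 72 mm and carries the screen. Four fixing holes at x = +-34, y = +-128 mm; some are empty.
- swivel (a joint): turning of the screen about the upright post axis, rad: 0 = screen faces straight along the foot's -x (towards the robot), positive = screen face turned towards +y (the hob side). Range +-1.2. Stiff (0.15 N m), stays where it is left.
- tilt (a joint): lean of the screen about its level hinge, rad: 0 = upright, positive = top leaning back (screen face looks upward). Range -0.1 to 0.9. Stiff (0.35 N m), stays where it is left.
- hinge (a point): point on the post axis at the middle of the screen's tilt hinge, 95 mm above the worktop. The hinge line runs level along the screen's width.
- screen_top (a point): middle of the screen's top edge, 177 mm from the hinge line. The screen is a slab 100 mm wide, 165 mm tall, 9 mm thick, from 12 to 177 mm beyond the hinge line; its thickness can be pinched at the top edge.
- pin1 (a joint): how far drive pin 1 has been driven down, m: 0 = standing proud (top 36 mm above the worktop), 0.022 = fully home, its head resting on the collar (top 14 mm above the worktop). Moves straight down against 7 to 9 N of friction and spring plus 8 N per m/s, and stays where it is left. None if absent.
- pin2 (a joint): how far drive pin 2 has been driven down, m: 0 = standing proud (top 36 mm above the worktop), 0.022 = fully home, its head resting on the collar (top 14 mm above the worktop). Moves straight down against 7 to 9 N of friction and spring plus 8 N per m/s, and stays where it is left. None if absent.
- pin3 (a joint): how far drive pin 3 has been driven down, m: 0 = standing proud (top 36 mm above the worktop), 0.022 = fully home, its head resting on the collar (top 14 mm above the worktop). Moves straight down against 7 to 9 N of friction and spring plus 8 N per m/s, and stays where it is left. None if absent.
- pin4 (a joint): how far drive pin 4 has been driven down, m: 0 = standing proud (top 36 mm above the worktop), 0.022 = fully home, its head resting on the collar (top 14 mm above the worktop). Moves straight down against 7 to 9 N of friction and spring plus 8 N per m/s, and stays where it is left. None if absent.
- fixing1: hammer fixing 1 in the foot's hole at x = -34, y = -128 mm: a black nylon collar 24 mm across, 3 mm thick, its 15 mm sleeve sitting loosely in the hole, with a steel drive pin standing in it (flat head 16 mm across and 3 mm thick on an 8 mm shank, on the collar's axis). Origin at the centre of the collar's underside, 8 mm above the worktop, z up. None if this fixing is absent.
- fixing2: hammer fixing 2 in the foot's hole at x = -34, y = 128 mm: a black nylon collar 24 mm across, 3 mm thick, its 15 mm sleeve sitting loosely in the hole, with a steel drive pin standing in it (flat head 16 mm across and 3 mm thick on an 8 mm shank, on the collar's axis). Origin at the centre of the collar's underside, 8 mm above the worktop, z up. None if this fixing is absent.
- fixing3: hammer fixing 3 in the foot's hole at x = 34, y = -128 mm: a black nylon collar 24 mm across, 3 mm thick, its 15 mm sleeve sitting loosely in the hole, with a steel drive pin standing in it (flat head 16 mm across and 3 mm thick on an 8 mm shank, on the collar's axis). Origin at the centre of the collar's underside, 8 mm above the worktop, z up. None if this fixing is absent.
- fixing4: hammer fixing 4 in the foot's hole at x = 34, y = 128 mm: a black nylon collar 24 mm across, 3 mm thick, its 15 mm sleeve sitting loosely in the hole, with a steel drive pin standing in it (flat head 16 mm across and 3 mm thick on an 8 mm shank, on the collar's axis). Origin at the centre of the collar's underside, 8 mm above the worktop, z up. None if this fixing is absent.
- screen: the screen slab described at screen_top; origin at the hinge, x through its thickness away from the screen face, y along its width, z up the slab.
- mallet: mallet, about 0.48 kg: round pale head 56 mm across, 100 mm long, a flat face at each end; wooden handle 26 mm wide x 28 mm deep, reaching 208 mm from the head's axis. It starts standing on one face on the mat, handle level. Origin at the centre of that face; z along the head to the other face; handle along -x, its middle line 50 mm above that face.
- mallet_grip (a point): point on the middle line of the mallet's handle, 75 mm from the head's axis.
- mat: grey felt mat 260 (x) x 200 (y) x 3 mm, fixed on the worktop at the robot's right; origin at the centre of its underside.
- cover_a: pale plastic end cover, one of two alike: upturned tray 124 (x) x 63 (y) x 34 mm high, 3 mm walls, 0.12 kg; origin at the centre of its open underside. Its +y wall reaches the worktop, its -y wall is cut back 12 mm to clear the foot. Fitted, it stands on the worktop over a foot end, y pointing outwards, centre 130.5 mm from the foot's middle, 4 mm of play. Grip across 63 mm.
- cover_b: pale plastic end cover, one of two alike: upturned tray 124 (x) x 63 (y) x 34 mm high, 3 mm walls, 0.12 kg; origin at the centre of its open underside. Its +y wall reaches the worktop, its -y wall is cut back 12 mm to clear the foot. Fitted, it stands on the worktop over a foot end, y pointing outwards, centre 130.5 mm from the foot's middle, 4 mm of play. Grip across 63 mm.
- mug: white mug, 82 mm across, 95 mm tall, a bystander; origin at the centre of its underside.
- oil: green oil bottle, 60 mm across, 200 mm tall, a bystander; origin at the centre of its underside.
- jar: glass jar, 66 mm across, 85 mm tall, a bystander; origin at the centre of its underside.
Not all that is in view belongs to the job. Leave any green look-alike of the cover_a alone.

How it is judged:
On the way, in this order (a step that is already met when the one before it is completed fails the run):
1. every fixing that is present has its pin driven home (value of joint each of pin1, pin2, pin3, pin4 above 0.0195 m and distance of each of fixing1, fixing2, fixing3, fixing4 from where it was at the start of the episode below 0.01 m), for 0.2 s.
2. both ends of the foot are covered ((((x of cover_a in the frame of foot between -0.008 and 0.008 m and y of cover_a in the frame of foot between 0.1225 and 0.1385 m and z of cover_a in the frame of foot below 0.004 m and angle between the y axis of cover_a and the y axis of foot, either way round below 0.12 rad and angle between cover_a's own z axis and vertical below 0.06 rad and linear speed of cover_a below 0.02 m/s) and (x of cover_b in the frame of foot between -0.008 and 0.008 m and y of cover_b in the frame of foot between -0.1385 and -0.1225 m and z of cover_b in the frame of foot below 0.004 m and angle between the y axis of cover_b and the y axis of foot, either way round below 0.12 rad and angle between cover_b's own z axis and vertical below 0.06 rad and linear speed of cover_b below 0.02 m/s)) or ((x of cover_a in the frame of foot between -0.008 and 0.008 m and y of cover_a in the frame of foot between -0.1385 and -0.1225 m and z of cover_a in the frame of foot below 0.004 m and angle between the y axis of cover_a and the y axis of foot, either way round below 0.12 rad and angle between cover_a's own z axis and vertical below 0.06 rad and linear speed of cover_a below 0.02 m/s) and (x of cover_b in the frame of foot between -0.008 and 0.008 m and y of cover_b in the frame of foot between 0.1225 and 0.1385 m and z of cover_b in the frame of foot below 0.004 m and angle between the y axis of cover_b and the y axis of foot, either way round below 0.12 rad and angle between cover_b's own z axis and vertical below 0.06 rad and linear speed of cover_b below 0.02 m/s)))), for 0.2 s.
At the end, for the whole second after the job is handed in: All present pins at least 19.5 mm of 22 down; a cover over each end of the foot, within 8 mm and 0.12 rad of its place, flat on the worktop within 4 mm; mallet at rest, its origin over the mat, standing or lying; swivel and tilt both 30 degrees within 0.1 rad; all released and still (all of step 1 and (((x of cover_a in the frame of foot between -0.008 and 0.008 m and y of cover_a in the frame of foot between 0.1225 and 0.1385 m and z of cover_a in the frame of foot below 0.004 m and angle between the y axis of cover_a and the y axis of foot, either way round below 0.12 rad and angle between cover_a's own z axis and vertical below 0.06 rad and linear speed of cover_a below 0.02 m/s) and (x of cover_b in the frame of foot between -0.008 and 0.008 m and y of cover_b in the frame of foot between -0.1385 and -0.1225 m and z of cover_b in the frame of foot below 0.004 m and angle between the y axis of cover_b and the y axis of foot, either way round below 0.12 rad and angle between cover_b's own z axis and vertical below 0.06 rad and linear speed of cover_b below 0.02 m/s)) or ((x of cover_a in the frame of foot between -0.008 and 0.008 m and y of cover_a in the frame of foot between -0.1385 and -0.1225 m and z of cover_a in the frame of foot below 0.004 m and angle between the y axis of cover_a and the y axis of foot, either way round below 0.12 rad and angle between cover_a's own z axis and vertical below 0.06 rad and linear speed of cover_a below 0.02 m/s) and (x of cover_b in the frame of foot between -0.008 and 0.008 m and y of cover_b in the frame of foot between 0.1225 and 0.1385 m and z of cover_b in the frame of foot below 0.004 m and angle between the y axis of cover_b and the y axis of foot, either way round below 0.12 rad and angle between cover_b's own z axis and vertical below 0.06 rad and linear speed of cover_b below 0.02 m/s))) and x of mallet in the frame of mat between -0.13 and 0.13 m and y of mallet in the frame of mat between -0.1 and 0.1 m and height (world z) of mallet below 0.06 m and linear speed of mallet below 0.02 m/s and value of joint swivel between 0.4236 and 0.6236 rad and value of joint tilt between 0.4236 and 0.6236 rad and velocity of joint tilt between -0.05 and 0.05 rad/s and velocity of joint swivel between -0.05 and 0.05 rad/s); the robot touches nothing.
It fails at once if the gripper presses on a fixing (contact force between the fingers and fixing1 above 3 N or contact force between the fingers and fixing2 above 3 N or contact force between the fingers and fixing3 above 3 N or contact force between the fingers and fixing4 above 3 N).
It fails at once if the mallet knocks against the screen (contact force between mallet and screen above 3 N).
It fails at once if a bystander is moved more than 30 mm or tipped (distance of any of mug, oil, jar from where it was at the start of the episode above 0.03 m or angle between any of mug, oil, jar's own z axis and vertical above 0.4 rad).
Of fixing1, fixing2, fixing3, fixing4 only 2 to 4 are there at a start; the rules pass over those that are not, and their reading is None.
At some moment in a run one of mallet, cover_a, cover_b may be knocked a few centimetres aside while the robot is not near it.
It also fails if it takes over 210 s, if anything falls off the work surface, if the arm or the gripper's body presses on something with over 40 N, if the wrist force passes 120 N, or if a joint passes its speed limit or range.

## Working session

There is one attempt and no reset: what is moved stays moved. The work goes in short steps, Python scripts to look and compute and a tool call to move; the robot and the scene stay as the last step left them, time stands still between calls to the robot, and variables do not carry over. Pictures are saved under pics/ and viewed, and the job is handed in when it is done.

Besides the shell and the picture viewer there is one more tool, called by a JSON object that holds its "name" and its "arguments". send_rows: Moves the arm, as the interface text tells. Its arguments: {"type":"object","properties":{"series":{"type":"array","items":{"type":"array","items":{"type":"number"}}},"newtons":{"type":"number"}},"required":["series"]}

I'll start by looking at the scene.

```bash
mkdir -p pics; ls
cat > h.py <<'E'
import numpy as np, cv2
from cell import observe, imaging, workorder, robot
from scipy.spatial.transform import Rotation as R
def cam(n): return imaging.read_camera(n)
def foc(c): return 200/np.tan(np.radians(c['vfov'])/2)
def pts(c):  # world points for every pixel from depth (pinhole)
    f=foc(c); v,u=np.mgrid[0:400,0:640]; z=c['range_z']
    P=np.stack([(u-c['cx'])/f*z,(v-c['cy'])/f*z,z],-1)
    return P@c['T'][:3,:3].T+c['T'][:3,3]
def ray(c,u,v,h,fish=False):
    f=foc(c)
    if fish:
        dx,dy=u-c['cx'],v-c['cy'];r=np.hypot(dx,dy);t=r/f
        d=np.array([dx/r*np.sin(t),dy/r*np.sin(t),np.cos(t)]) if r>0 else np.array([0,0,1.])
    else: d=np.array([(u-c['cx'])/f,(v-c['cy'])/f,1])
    d=c['T'][:3,:3]@d;o=c['T'][:3,3];return o+d*(h-o[2])/d[2]
def save(c,name): cv2.imwrite('pics/'+name+'.png',c['color'][:,:,::-1])
def proj(c,p):
    q=c['T'][:3,:3].T@(np.array(p)-c['T'][:3,3]);f=foc(c);return c['cx']+f*q[0]/q[2],c['cy']+f*q[1]/q[2]
E
python3 - <<'E'
from h import *
s=observe();print(s)
print(robot.grasp_offset)
for n in ['side','top','wrist']:
    c=cam(n);save(c,n+'0');print(n,c['vfov'],c['cx'],c['cy'],c['T'].round(3).tolist(),(c['range_z']>0).mean())
E
```

```text
pics
{'time': 0.0, 'qpos': array([ 1.09101143e+00,  3.42724398e-01,  1.52502398e+00, -1.96299377e-06,
        1.27536667e+00, -1.45965109e-01]), 'qvel': array([-0.00189028, -0.00057288, -0.00029012,  0.00143437,  0.00017682,
       -0.00146118]), 'joint_efforts': array([ 1.58747025e-03, -4.31255114e+01, -2.44218117e+01,  7.18911644e-02,
        5.61749493e-02, -1.27872236e-04]), 'tool_pos': array([0.17179374, 0.49567246, 0.22604165]), 'tool_rot': array([-3.14008617e+00, -2.19571472e-04,  2.80777327e+00]), 'contact_force': array([-0.24044339,  1.06141965, -0.88550523]), 'torque': array([ 0.00601726, -0.00913479,  0.04788524]), 'opening': 0.09217430789386723}
-0.0188
side 43.769318543177214 319.94559245237747 200.47857821572114 [[0.711, -0.429, 0.557, -0.248], [-0.702, -0.46, 0.543, -0.687], [0.023, -0.778, -0.628, 0.959], [0.0, 0.0, 0.0, 1.0]] 0.99596875
top 48.31954015105807 322.76279373455475 202.06918128724098 [[-0.028, -0.985, 0.171, 0.264], [-0.999, 0.031, 0.015, -0.0], [-0.02, -0.17, -0.985, 1.465], [0.0, 0.0, 0.0, 1.0]] 0.9961171875
wrist 65.70646984690485 320.4565234543971 195.78172842353584 [[0.328, 0.902, 0.282, 0.094], [0.945, -0.312, -0.099, 0.522], [-0.001, 0.299, -0.954, 0.384], [0.0, 0.0, 0.0, 1.0]] 0.99555078125
```

View pics/top0.png

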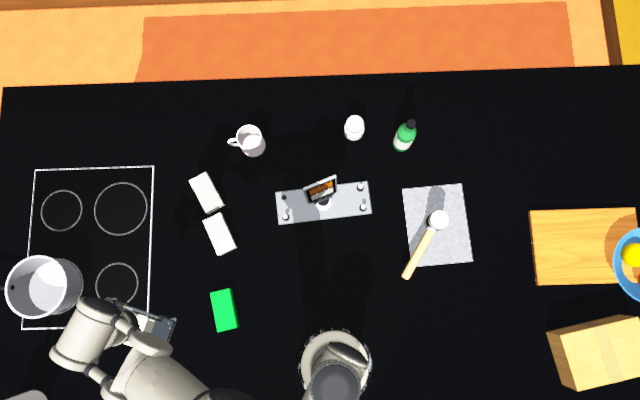

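View pics/side0.png

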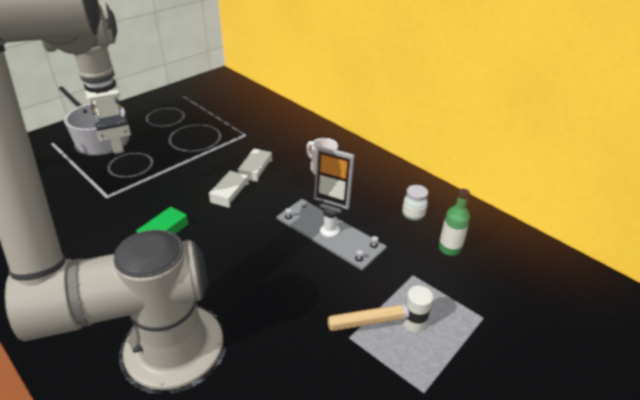

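View pics/wrist0.png

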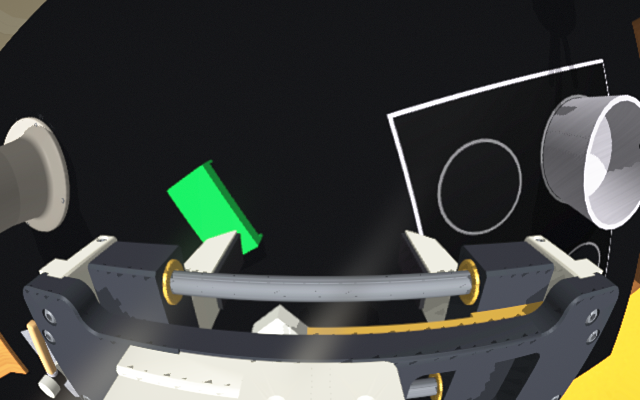

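Run:
```python
from h import *
c=cam('top');P=pts(c);col=c['color'].astype(int)
s=cam('side')
im=cv2.resize(c['color'][160:290,180:480],None,fx=2.66,fy=2.66,interpolation=cv2.INTER_CUBIC);cv2.imwrite('pics/topc.png',im[:,:,::-1])
im=cv2.resize(s['color'][130:350,190:480],None,fx=2.7,fy=2.7,interpolation=cv2.INTER_CUBIC);cv2.imwrite('pics/sidec.png',im[:,:,::-1])
print('table z', P[330,250],P[100,300])
hsv=cv2.cvtColor(c['color'],cv2.COLOR_RGB2HSV)
def rect(name,m,zr=None):
    n,l,st,ce=cv2.connectedComponentsWithStats(m.astype(np.uint8))
    for i in range(1,n):
        if st[i,4]<60: continue
        q=P[l==i]
        (cx,cy),(w,h),a=cv2.minAreaRect(q[:,:2].astype(np.float32))
        print(name,st[i],'c',round(cx,3),round(cy,3),'wh',round(w,3),round(h,3),'ang',round(a,1),'z',np.percentile(q[:,2],[5,50,95]).round(3))
roi=np.zeros((400,640),bool);roi[160:290,180:480]=1
gray=(col.max(2)>60)&roi
rect('bright',gray)
rect('up15',roi&(P[:,:,2]>0.015))
```

```text
table z [ 0.11157806  0.26639752 -0.00360807] [ 0.88312567  0.09170781 -0.00546714]
bright [188 171  37  44 855] c 0.421 0.253 wh 0.586 0.106 ang 48.0 z [-0.     0.032  0.037]
bright [ 275  174   98   51 3316] c 0.495 0.001 wh 0.339 0.314 ang 43.0 z [0.    0.008 0.254]
bright [ 401  183   73   97 5103] c 0.407 -0.224 wh 0.3 0.465 ang 3.9 z [-0.003  0.002  0.099]
bright [202 212  36  44 880] c 0.337 0.232 wh 0.471 0.124 ang 57.7 z [0.    0.032 0.037]
up15 [189 172  35  42 753] c 0.414 0.246 wh 0.567 0.102 ang 48.5 z [0.026 0.032 0.038]
up15 [302 175  35  36 748] c 0.406 -0.009 wh 0.267 0.099 ang 16.8 z [0.022 0.191 0.271]
up15 [401 211  47  69 870] c 0.314 -0.205 wh 0.128 0.402 ang 31.4 z [0.052 0.067 0.105]
up15 [202 213  34  43 794] c 0.334 0.226 wh 0.459 0.12 ang 58.1 z [0.026 0.032 0.037]
```

View pics/topc.png

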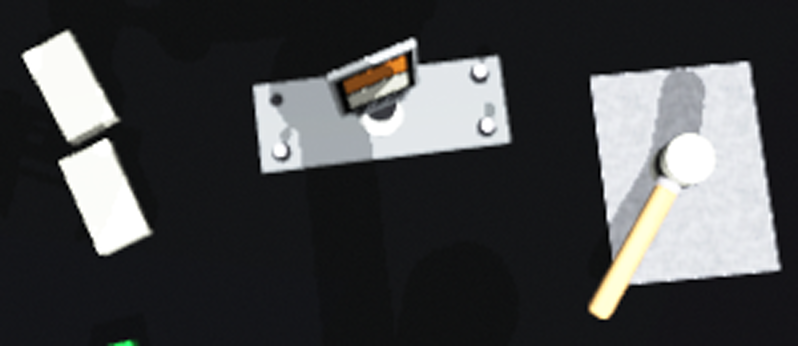

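View pics/sidec.png

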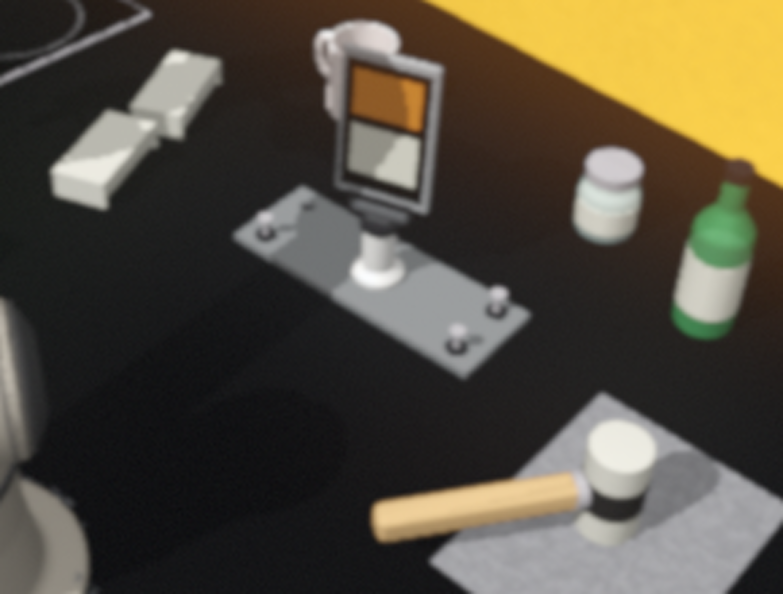

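```bash
cat >> h.py <<'E'
def cmask(c,m,h,name,mn=60,fish=False,k=1):
    n,l,st,ce=cv2.connectedComponentsWithStats(m.astype(np.uint8))
    for i in range(1,n):
        if st[i,4]<mn: continue
        ct=max(cv2.findContours((l==i).astype(np.uint8),cv2.RETR_EXTERNAL,cv2.CHAIN_APPROX_NONE)[0],key=cv2.contourArea)[:,0]
        W=np.array([ray(c,u,v,h,fish)[:2] for u,v in ct])
        (x,y),(w,g),a=cv2.minAreaRect((W*1000).astype(np.float32))
        box=cv2.boxPoints(((x,y),(w,g),a))
        print(name,'px',ce[i].round(),'A',st[i,4],'c',round(x),round(y),'wh',round(w),round(g),'a',round(a,1))
E
python3 - <<'E'
from h import *
c=cam('top');col=c['color'].astype(int)
hsv=cv2.cvtColor(c['color'],cv2.COLOR_RGB2HSV)
mx,mn=col.max(2),col.min(2)
b=np.zeros((400,640),bool)
def roi(u0,u1,v0,v1):
    r=b.copy();r[v0:v1,u0:u1]=1;return r
cmask(c,roi(185,245,165,260)&(mn>150),0.034,'cover')
cmask(c,roi(270,300,175,225)&(mn>60),0.008,'footL')
cmask(c,roi(270,380,175,230)&(mx>60)&(mx-mn<40),0.008,'foot')
cmask(c,roi(400,480,180,270)&(mx>60),0.003,'mat')
for n,u,v,h in [('p2',286,216.3,.036),('p1',363,207,.036),('p3',360,187,.036),('root',323,203,.008),('mallethead',439,219,.1),('handle end',407,275,.055),('cornTL',275,191.5,.008),('TR',367.5,181,.008),('BL',278,224,.008),('BR',371.5,213.5,.008)]:
    print(n,ray(c,u,v,h).round(3))
E
```

```text
cover px [206. 192.] A 761 c 557 405 wh 133 66 a 27.9
cover px [219. 234.] A 814 c 419 361 wh 130 66 a 24.1
footL px [288. 206.] A 792 c 506 141 wh 80 117 a 89.4
foot px [323. 202.] A 3178 c 532 23 wh 146 314 a 5.2
mat px [437. 225.] A 5001 c 429 -338 wh 270 226 a 3.6
p2 [0.469 0.142 0.036]
p1 [ 0.492 -0.108  0.036]
p3 [ 0.558 -0.101  0.036]
root [0.514 0.021 0.008]
mallethead [ 0.437 -0.335  0.1  ]
handle end [ 0.27  -0.234  0.055]
cornTL [0.558 0.181 0.008]
TR [ 0.584 -0.129  0.008]
BL [0.448 0.172 0.008]
BR [ 0.474 -0.137  0.008]
```

```bash
cat >> h.py <<'E'
np.set_printoptions(suppress=True)
def Rdown(yaw,tilt=(0,0,0)): return R.from_euler('xyz',[np.pi,0,yaw])
def plan(pos,rot=None,clo=0,step=.036,astep=.11,start=None,n=None):
    """rows from the current pose (or start=(pos,R)) to pos,rot; prints 4-decimals rows"""
    s=observe()
    p0,R0=start if start else (s['tool_pos'],R.from_euler('xyz',s['tool_rot']))
    if rot is None: rot=R0
    pos=np.array(pos,float);d=pos-p0
    rv=(R0.inv()*rot).as_rotvec()
    k=n or int(max(1,np.ceil(max(np.linalg.norm(d)/step,np.linalg.norm(rv)/astep))))
    print('rows',k,'dist',round(np.linalg.norm(d),3),'turn',rv.round(3))
    rows=[]
    for i in range(k):
        Ri=R0*R.from_rotvec(rv*i/k)
        rows.append([round(float(x),4) for x in np.r_[Ri.inv().apply(d/k),rv/k]]+[clo])
    for i in range(0,k,5): print('[%s]'%','.join('['+','.join('%g'%x for x in r)+']' for r in rows[i:i+5]))
    return pos,rot
E
python3 - <<'E'
from h import *
plan([.42,.27,.32])
E
```

```text
rows 10 dist 0.348 turn [0. 0. 0.]
[[-0.0308,-0.0132,-0.0093,0,0,0,0],[-0.0308,-0.0132,-0.0093,0,0,0,0],[-0.0308,-0.0132,-0.0093,0,0,0,0],[-0.0308,-0.0132,-0.0093,0,0,0,0],[-0.0308,-0.0132,-0.0093,0,0,0,0]]
[[-0.0308,-0.0132,-0.0093,0,0,0,0],[-0.0308,-0.0132,-0.0093,0,0,0,0],[-0.0308,-0.0132,-0.0093,0,0,0,0],[-0.0308,-0.0132,-0.0093,0,0,0,0],[-0.0308,-0.0132,-0.0093,0,0,0,0]]
```

{"name": "send_rows", "arguments": {"series": [[-0.031,-0.013,-0.009,0,0,0,0],[-0.031,-0.013,-0.009,0,0,0,0],[-0.031,-0.013,-0.009,0,0,0,0],[-0.031,-0.013,-0.009,0,0,0,0],[-0.031,-0.013,-0.009,0,0,0,0]]}}

```text
time: 0.72
tool_pos: [0.298, 0.3827, 0.2722]
tool_rot: [3.141, 0.0, 2.808]
contact_force: [1.2, 0.0, 0.5]
opening: 0.0917
```

{"name": "send_rows", "arguments": {"series": [[-0.031,-0.013,-0.009,0,0,0,0],[-0.031,-0.013,-0.009,0,0,0,0],[-0.031,-0.013,-0.009,0,0,0,0],[-0.031,-0.013,-0.009,0,0,0,0],[-0.031,-0.013,-0.009,0,0,0,0]]}}

```text
time: 1.13
tool_pos: [0.4232, 0.2703, 0.3173]
tool_rot: [3.141, 0.0, 2.808]
contact_force: [0.3, 0.5, 0.5]
opening: 0.0918
```

Run:
```python
from h import *
c=cam('wrist');save(c,'w1');print(observe()['tool_pos'],observe()['time'])
```

```text
[0.42794575 0.26691425 0.31863257] 1.1833
```

View pics/w1.png

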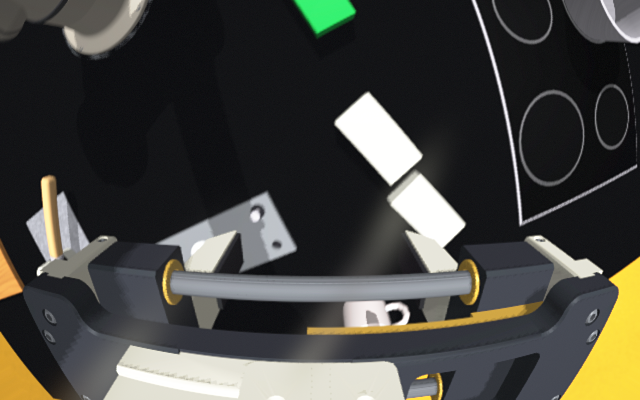

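Run:
```python
from h import *
s=cam('side')
im=cv2.resize(s['color'][140:215,200:285],None,fx=8,fy=8,interpolation=cv2.INTER_CUBIC)
im=np.clip(im.astype(float)*1.3,0,255).astype(np.uint8)
cv2.imwrite('pics/sidecov.png',im[:,:,::-1])
```

```text
(no output)
```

View pics/sidecov.png

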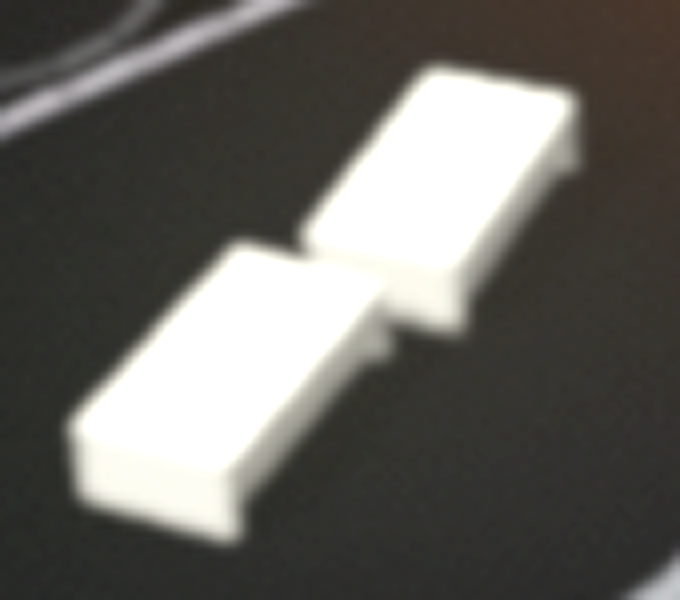

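Run:
```python
from h import *
plan([.36,-.27,.27],Rdown(2.6))
```

```text
rows 16 dist 0.545 turn [0.001 0.003 0.203]
[[-0.0073,-0.0331,0.003,0.0001,0.0002,0.0127,0],[-0.0077,-0.033,0.003,0.0001,0.0002,0.0127,0],[-0.0081,-0.0329,0.003,0.0001,0.0002,0.0127,0],[-0.0086,-0.0328,0.003,0.0001,0.0002,0.0127,0],[-0.009,-0.0327,0.003,0.0001,0.0002,0.0127,0]]
[[-0.0094,-0.0326,0.003,0.0001,0.0002,0.0127,0],[-0.0098,-0.0325,0.003,0.0001,0.0002,0.0127,0],[-0.0102,-0.0324,0.003,0.0001,0.0002,0.0127,0],[-0.0106,-0.0322,0.003,0.0001,0.0002,0.0127,0],[-0.011,-0.0321,0.003,0.0001,0.0002,0.0127,0]]
[[-0.0114,-0.0319,0.003,0.0001,0.0002,0.0127,0],[-0.0118,-0.0318,0.003,0.0001,0.0002,0.0127,0],[-0.0123,-0.0316,0.003,0.0001,0.0002,0.0127,0],[-0.0127,-0.0315,0.003,0.0001,0.0002,0.0127,0],[-0.0131,-0.0313,0.003,0.0001,0.0002,0.0127,0]]
[[-0.0134,-0.0312,0.003,0.0001,0.0002,0.0127,0]]
```

{"name": "send_rows", "arguments": {"series": [[-0.0085,-0.036,0.003,0,0,0.014,0],[-0.009,-0.036,0.003,0,0,0.014,0],[-0.0095,-0.036,0.003,0,0,0.014,0],[-0.01,-0.036,0.003,0,0,0.014,0],[-0.0105,-0.036,0.003,0,0,0.014,0]]}}

```text
time: 1.65
tool_pos: [0.4019, 0.0857, 0.3013]
tool_rot: [3.141, -0.0, 2.738]
contact_force: [1.0, -0.9, -0.4]
opening: 0.0914
```

{"name": "send_rows", "arguments": {"series": [[-0.011,-0.035,0.003,0,0,0.014,0],[-0.0115,-0.035,0.003,0,0,0.014,0],[-0.012,-0.035,0.003,0,0,0.014,0],[-0.0125,-0.035,0.003,0,0,0.014,0],[-0.013,-0.035,0.003,0,0,0.014,0]]}}

```text
time: 2.07
tool_pos: [0.3835, -0.0984, 0.2865]
tool_rot: [3.141, 0.0, 2.668]
contact_force: [0.7, 0.2, 0.6]
opening: 0.0918
```

{"name": "send_rows", "arguments": {"series": [[-0.0135,-0.034,0.003,0,0,0.014,0],[-0.014,-0.034,0.003,0,0,0.014,0],[-0.014,-0.034,0.003,0,0,0.014,0],[-0.014,-0.034,0.003,0,0,0.014,0],[0,0,0,0,0,0,0]]}}

```text
time: 2.48
tool_pos: [0.3676, -0.2481, 0.2736]
tool_rot: [-3.14, -0.0, 2.607]
contact_force: [0.2, 0.4, 0.1]
opening: 0.0921
```

Run:
```python
from h import *
c=cam('wrist');save(c,'w2');print(observe()['tool_pos'],observe()['tool_rot'],observe()['time'])
```

```text
[ 0.36789395 -0.24535191  0.27378468] [ 3.14119634 -0.00147152  2.60757626] 2.5333
```

View pics/w2.png

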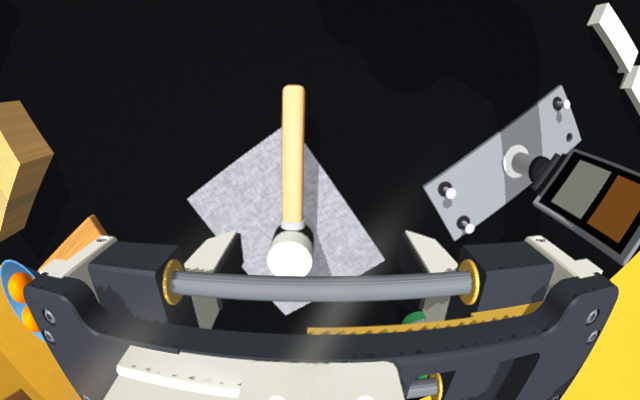

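Run:
```python
from h import *
c=cam('wrist');hsv=cv2.cvtColor(c['color'],cv2.COLOR_RGB2HSV)
m=(hsv[:,:,0]>8)&(hsv[:,:,0]<30)&(hsv[:,:,1]>70)&(hsv[:,:,2]>120)
W=[]
for v in range(105,212,10):
    u=np.where(m[v,265:325])[0]+265
    if len(u): a=ray(c,u.min()-.5,v,.067,True);b=ray(c,u.max()+.5,v,.067,True);W.append((a+b)/2);print(v,u.min(),u.max(),((a+b)/2).round(4),np.linalg.norm(a-b).round(4))
print('end',ray(c,293,85,.062,True))
W=np.array(W);d=(W[-1]-W[0])[:2];print('dir to head',np.arctan2(d[1],d[0]))
for n,u,v,h in [('p1',451,194,.036),('p3',469,229,.036),('p2',567,104,.036),('hole4',570,138,.008),('head',289,260,.103)]: print(n,ray(c,u,v,h,True).round(4))
```

```text
105 280 301 [ 0.2824 -0.236   0.067 ] 0.0258
115 279 301 [ 0.2922 -0.2426  0.067 ] 0.027
125 279 301 [ 0.3023 -0.2488  0.067 ] 0.0272
135 280 300 [ 0.3125 -0.255   0.067 ] 0.0249
145 280 300 [ 0.3227 -0.2613  0.067 ] 0.0251
155 280 300 [ 0.333  -0.2676  0.067 ] 0.0252
165 280 300 [ 0.3434 -0.2741  0.067 ] 0.0254
175 280 300 [ 0.3539 -0.2807  0.067 ] 0.0256
185 280 300 [ 0.3645 -0.2874  0.067 ] 0.0259
195 280 300 [ 0.3754 -0.2942  0.067 ] 0.0261
205 280 299 [ 0.3861 -0.3017  0.067 ] 0.0251
end [ 0.26333724 -0.22153471  0.062     ]
dir to head -0.5651642607445216
p1 [ 0.4959 -0.1063  0.036 ]
p3 [ 0.5634 -0.1007  0.036 ]
p2 [0.4719 0.1489 0.036 ]
hole4 [0.5424 0.1579 0.008 ]
head [ 0.4364 -0.3308  0.103 ]
```

Run:
```python
from h import *
a=plan([.376,-.2945,.13],Rdown(2.58))
plan([.376,-.2945,.039],Rdown(2.58),start=a,step=.031)
```

```text
rows 5 dist 0.153 turn [ 0.001 -0.002  0.029]
[[-0.0066,-0.008,0.0288,0.0002,-0.0003,0.0059,0],[-0.0066,-0.0079,0.0288,0.0002,-0.0003,0.0059,0],[-0.0066,-0.0079,0.0288,0.0002,-0.0003,0.0059,0],[-0.0067,-0.0078,0.0288,0.0002,-0.0003,0.0059,0],[-0.0067,-0.0078,0.0288,0.0002,-0.0003,0.0059,0]]
rows 3 dist 0.091 turn [0. 0. 0.]
[[0,-0,0.0303,0,0,0,0],[0,-0,0.0303,0,0,0,0],[0,-0,0.0303,0,0,0,0]]
```

{"name": "send_rows", "arguments": {"series": [[-0.0066,-0.0079,0.0288,0,0,0.006,0],[-0.0066,-0.0079,0.0288,0,0,0.006,0],[-0.0066,-0.0079,0.0288,0,0,0.006,0],[-0.0067,-0.0078,0.0288,0,0,0.006,0],[-0.0067,-0.0078,0.0288,0,0,0.006,0]]}}

```text
time: 3.0
tool_pos: [0.3774, -0.2928, 0.1298]
tool_rot: [3.141, 0.001, 2.584]
contact_force: [0.3, 0.8, 0.1]
opening: 0.0919
```

{"name": "send_rows", "arguments": {"series": [[0,0,0.023,0,0,0,0],[0,0,0.023,0,0,0,0],[0,0,0.023,0,0,0,0],[0,0,0.022,0,0,0,0],[0,0,0,0,0,0,0]]}}

```text
time: 3.42
tool_pos: [0.3756, -0.2908, 0.0367]
tool_rot: [3.139, -0.007, 2.584]
contact_force: [-0.9, -0.6, 0.5]
opening: 0.0919
```

Run:
```python
from h import *
c=cam('wrist');save(c,'w3');s=observe();print(s['tool_pos'],s['tool_rot'],s['contact_force'])
```

```text
[ 0.37631595 -0.29180324  0.03857791] [ 3.14002546 -0.00436538  2.58372353] [-0.37670782 -0.0821853  -0.25921722]
```

View pics/w3.png

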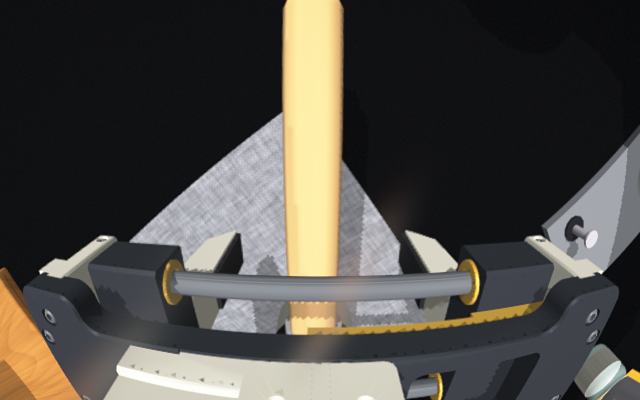

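Handle (u 285–343) runs straight between the fingers. Grip it firmly.

{"name": "send_rows", "arguments": {"series": [[0,0,0,0,0,0,1],[0,0,0,0,0,0,1],[0,0,0,0,0,0,1],[0,0,0,0,0,0,1],[0,0,0,0,0,0,1]], "newtons": 60}}

```text
time: 3.88
tool_pos: [0.377, -0.2947, 0.0405]
tool_rot: [-3.141, 0.002, 2.582]
contact_force: [-0.2, 0.3, -0.2]
opening: 0.0633
```

{"name": "send_rows", "arguments": {"series": [[0,0,0,0,0,0,1],[0,0,0,0,0,0,1],[0,0,0,0,0,0,1],[0,0,0,0,0,0,1],[0,0,0,0,0,0,1]]}}

```text
time: 4.3
tool_pos: [0.3766, -0.2944, 0.0397]
tool_rot: [3.141, -0.0, 2.582]
contact_force: [0.6, -0.1, -0.8]
opening: 0.0297
```

{"name": "send_rows", "arguments": {"series": [[0,0,-0.01,0,0,0,1],[0,0,-0.02,0,0,0,1],[0,0,-0.02,0,0,0,1],[0,0,-0.03,0,0,0,1],[0,0,-0.03,0,0,0,1]]}}

```text
time: 4.72
tool_pos: [0.3754, -0.2932, 0.1494]
tool_rot: [3.14, -0.005, 2.582]
contact_force: [0.1, -0.5, -5.2]
opening: 0.026
```

Run:
```python
from h import *
c=cam('side');save(c,'s1');s=observe();print(s['tool_pos'],s['tool_rot'],s['contact_force'],s['torque'],s['opening'])
im=cv2.resize(c['color'][150:370,260:500],None,fx=2.7,fy=2.7);cv2.imwrite('pics/s1.png',im[:,:,::-1])
```

```text
[ 0.37798547 -0.29577318  0.15545671] [-3.14002912  0.00584067  2.58203498] [ 1.61417595 -1.72540978 -1.58226084] [0.08705037 0.29655988 0.02936729] 0.02542550489577948
```

View pics/s1.png

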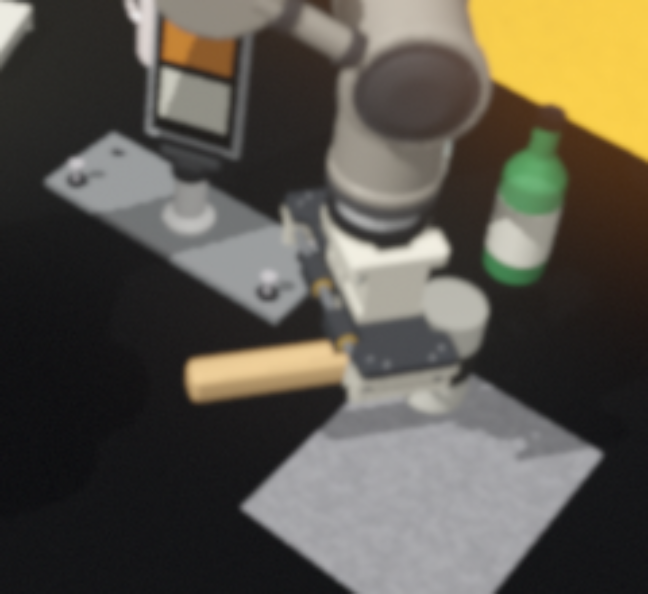

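Run:
```python
from h import *
a=plan([.352,-.06,.155],Rdown(2.58),clo=1)
b=plan([.36,.08,.155],Rdown(2.58),clo=1,start=a)
b=plan([.409,.183,.115],Rdown(2.58),clo=1,start=b)
```

```text
rows 7 dist 0.237 turn [-0.002  0.006  0.002]
[[0.021,0.0266,-0.0001,-0.0002,0.0008,0.0003,1],[0.021,0.0266,-0.0001,-0.0002,0.0008,0.0003,1],[0.021,0.0266,-0.0001,-0.0002,0.0008,0.0003,1],[0.021,0.0266,-0,-0.0002,0.0008,0.0003,1],[0.0211,0.0266,-0,-0.0002,0.0008,0.0003,1]]
[[0.0211,0.0265,0,-0.0002,0.0008,0.0003,1],[0.0211,0.0265,0,-0.0002,0.0008,0.0003,1]]
rows 4 dist 0.14 turn [0. 0. 0.]
[[0.0169,0.0307,0,0,0,0,1],[0.0169,0.0307,0,0,0,0,1],[0.0169,0.0307,0,0,0,0,1],[0.0169,0.0307,0,0,0,0,1]]
rows 4 dist 0.121 turn [0. 0. 0.]
[[0.0033,0.0283,0.01,0,0,0,1],[0.0033,0.0283,0.01,0,0,0,1],[0.0033,0.0283,0.01,0,0,0,1],[0.0033,0.0283,0.01,0,0,0,1]]
```

{"name": "send_rows", "arguments": {"series": [[0.021,0.0266,0,0,0,0,1],[0.021,0.0266,0,0,0,0,1],[0.021,0.0266,0,0,0,0,1],[0.021,0.0266,0,0,0,0,1],[0.021,0.0266,0,0,0,0,1]]}}

```text
time: 5.18
tool_pos: [0.3569, -0.1241, 0.1489]
tool_rot: [3.141, -0.003, 2.581]
contact_force: [1.0, 1.7, -5.0]
opening: 0.0253
```

{"name": "send_rows", "arguments": {"series": [[0.021,0.0266,0,0,0,0,1],[0.021,0.0266,0,0,0,0,1],[0.017,0.0307,0,0,0,0,1],[0.017,0.0307,0,0,0,0,1],[0.017,0.0307,0,0,0,0,1]]}}

```text
time: 5.6
tool_pos: [0.3554, 0.0482, 0.1492]
tool_rot: [-3.141, -0.002, 2.581]
contact_force: [1.6, 0.1, -4.8]
opening: 0.0259
```

{"name": "send_rows", "arguments": {"series": [[0.017,0.0307,0,0,0,0,1],[0.0033,0.0283,0.01,0,0,0,1],[0.0033,0.0283,0.01,0,0,0,1],[0.0033,0.0283,0.01,0,0,0,1],[0.0033,0.0283,0.01,0,0,0,1]]}}

```text
time: 6.02
tool_pos: [0.4069, 0.186, 0.1084]
tool_rot: [-3.14, -0.001, 2.582]
contact_force: [-0.3, 0.1, -5.5]
opening: 0.0258
```

Run:
```python
from h import *
c=cam('side');s=observe();print(s['tool_pos'],s['tool_rot'],s['contact_force'],s['torque'],s['opening'])
im=cv2.resize(c['color'][120:320,200:440],None,fx=3,fy=3,interpolation=cv2.INTER_CUBIC);cv2.imwrite('pics/s2.png',im[:,:,::-1])
c=cam('wrist');save(c,'w4');c=cam('top');
im=cv2.resize(c['color'][160:290,180:480],None,fx=2.66,fy=2.66,interpolation=cv2.INTER_CUBIC);cv2.imwrite('pics/t2.png',im[:,:,::-1])
```

```text
[0.40900246 0.18934263 0.10708831] [ 3.13994021 -0.00168306  2.58235108] [ 0.80972628  0.42942731 -4.19458963] [ 0.00471616  0.07596258 -0.03046493] 0.025931543623606702
```

View pics/s2.png

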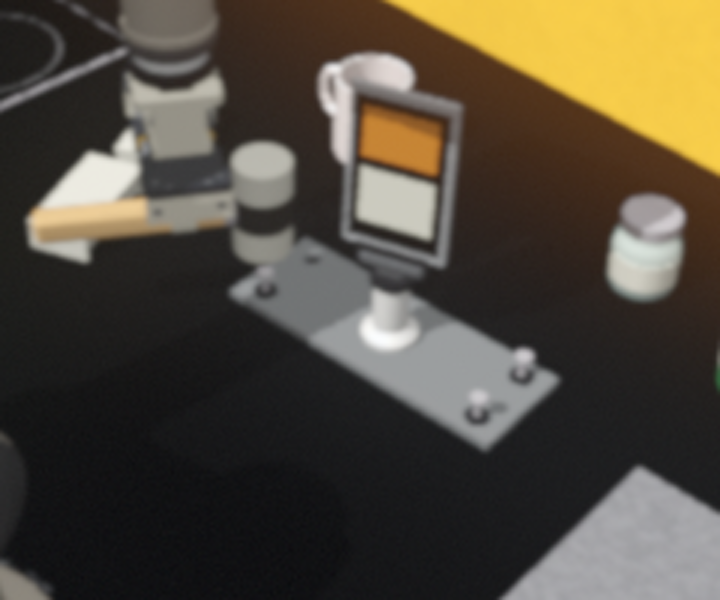

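View pics/w4.png

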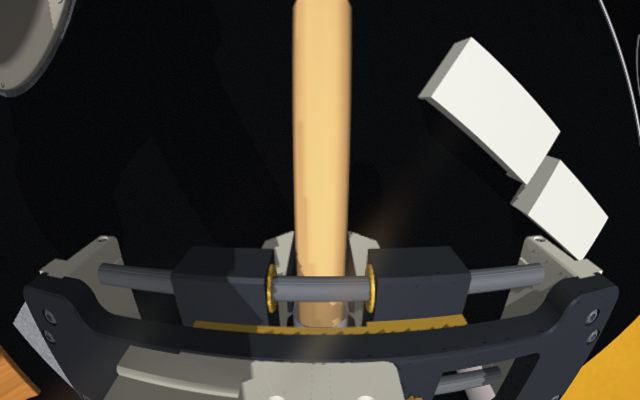

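View pics/t2.png

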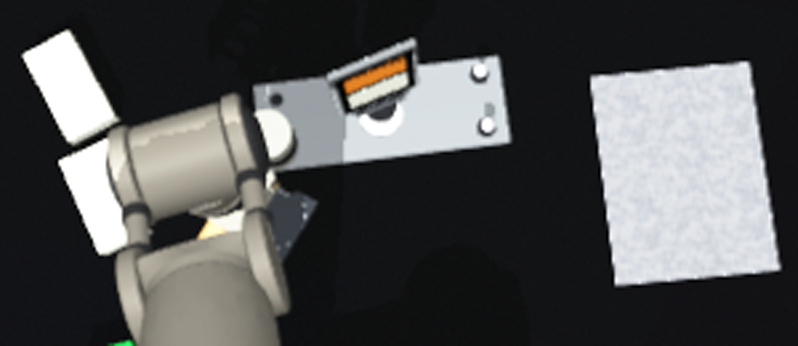

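Run:
```python
from h import *
c=cam('side')
print('bottom face',ray(c,200+263/3,120+247/3,.071).round(3),'top face',ray(c,200+263/3,120+161/3,.171).round(3))
print('pins',[ray(c,200+u/3,120+v/3,.036).round(3) for u,v in [(265,272),(479,397),(523,354)]])
t=cam('top');print('head right edge',ray(t,180+295/2.66,160+138/2.66,.171).round(3))
print([ray(t,180+u/2.66,160+v/2.66,.036).round(3) for u,v in [(487,124),(479,71)]])
```

```text
bottom face [0.467 0.137 0.071] top face [0.468 0.135 0.171]
pins [array([0.471, 0.14 , 0.036]), array([ 0.495, -0.114,  0.036]), array([ 0.565, -0.105,  0.036])]
head right edge [0.462 0.114 0.171]
[array([ 0.493, -0.108,  0.036]), array([ 0.559, -0.102,  0.036])]
```

{"name": "send_rows", "arguments": {"series": [[0,0,0.01,0,0,0,1],[0,0,0.01,0,0,0,1],[0,0,0.008,0,0,0,1],[0,0,0.006,0,0,0,1],[0,0,0.004,0,0,0,1]]}}

```text
time: 6.68
tool_pos: [0.407, 0.184, 0.0715]
tool_rot: [-3.141, -0.001, 2.581]
contact_force: [-3.3, 0.7, 2.3]
opening: 0.0252
```

{"name": "send_rows", "arguments": {"series": [[0,0,0.004,0,0,0,1],[0,0,0.004,0,0,0,1],[0,0,0.004,0,0,0,1]]}}

```text
time: 6.93
tool_pos: [0.407, 0.1842, 0.0598]
tool_rot: [-3.141, -0.0, 2.582]
contact_force: [-5.0, -1.3, 3.7]
opening: 0.0255
```

{"name": "send_rows", "arguments": {"series": [[0,0,0.004,0,0,0,1],[0,0,0.004,0,0,0,1],[0,0,0.002,0,0,0,1]]}}

```text
time: 7.18
tool_pos: [0.4055, 0.1851, 0.0502]
tool_rot: [-3.141, -0.003, 2.581]
contact_force: [-16.7, 6.4, 20.6]
opening: 0.0256
```

Run:
```python
from h import *
c=cam('side');s=observe();print(s['tool_pos'],s['tool_rot'],s['contact_force'],s['torque'],s['opening'])
im=cv2.resize(c['color'][120:320,200:440],None,fx=3,fy=3,interpolation=cv2.INTER_CUBIC);cv2.imwrite('pics/s3.png',im[:,:,::-1])
```

```text
[0.40539704 0.185208   0.05008712] [-3.14060308 -0.00336117  2.58142841] [-12.34756118   4.30997621  17.5188124 ] [ 0.4242774   1.66978799 -0.09958838] 0.025575341514101613
```

View pics/s3.png

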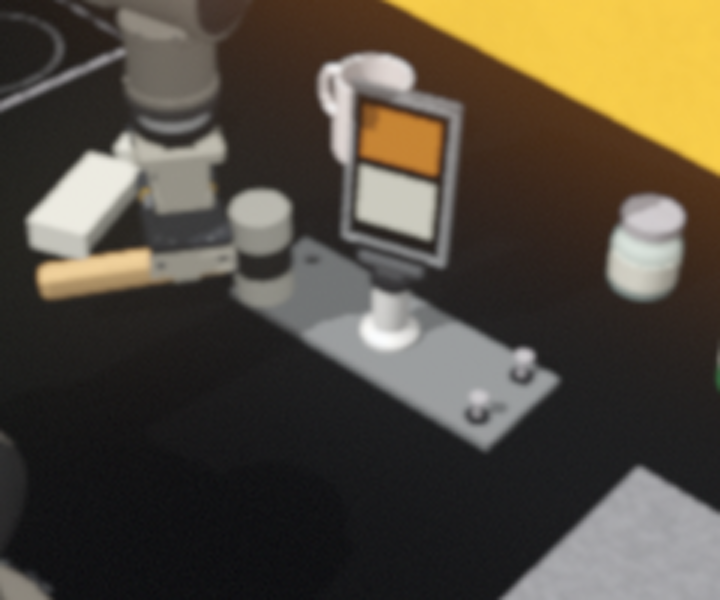

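{"name": "send_rows", "arguments": {"series": [[0,0,-0.005,0,0,0,1],[0,0,-0.02,0,0,0,1],[0,0,-0.03,0,0,0,1],[0.01,-0.02,-0.03,0,0,0,1],[0.02,-0.02,-0.02,0,0,0,1]]}}

```text
time: 7.65
tool_pos: [0.3637, 0.1664, 0.157]
tool_rot: [3.138, 0.005, 2.582]
contact_force: [1.7, 0.4, -4.2]
opening: 0.0253
```

Run:
```python
from h import *
c=cam('side');s=observe();print(s['tool_pos'],s['tool_rot'],s['contact_force'],s['torque'],s['opening'])
im=cv2.resize(c['color'][120:320,200:440],None,fx=3,fy=3,interpolation=cv2.INTER_CUBIC);cv2.imwrite('pics/s4.png',im[:,:,::-1])
```

```text
[0.35741511 0.16574171 0.1586546 ] [3.14028701 0.00130214 2.58211073] [-7.03536728  3.58521154 -5.51968211] [ 0.48928606  1.22730586 -0.06142743] 0.0259430940239137
```

View pics/s4.png

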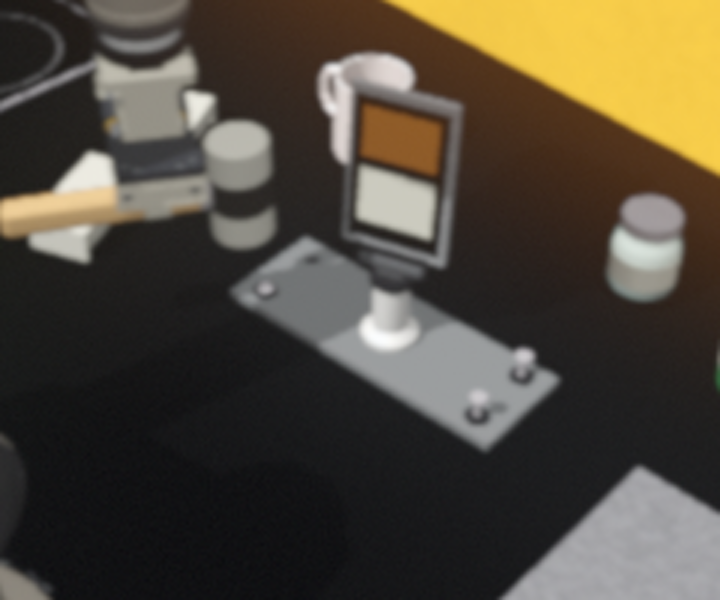

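Run:
```python
from h import *
a=plan([.355,-.13,.155],Rdown(3.84),clo=1)
b=plan([.439,-.155,.115],Rdown(3.84),clo=1,start=a)
```

```text
rows 12 dist 0.296 turn [ 0.     0.002 -1.258]
[[-0.0129,-0.021,0.0003,0,0.0002,-0.1048,1],[-0.0106,-0.0222,0.0003,0,0.0002,-0.1048,1],[-0.0083,-0.0232,0.0003,0,0.0002,-0.1048,1],[-0.0058,-0.024,0.0003,0,0.0002,-0.1048,1],[-0.0032,-0.0244,0.0003,0,0.0002,-0.1048,1]]
[[-0.0007,-0.0246,0.0003,0,0.0002,-0.1048,1],[0.0019,-0.0246,0.0003,0,0.0002,-0.1048,1],[0.0045,-0.0242,0.0003,0,0.0002,-0.1048,1],[0.007,-0.0236,0.0003,0,0.0002,-0.1048,1],[0.0094,-0.0228,0.0003,0,0.0002,-0.1048,1]]
[[0.0117,-0.0217,0.0003,0,0.0002,-0.1048,1],[0.014,-0.0203,0.0003,0,0.0002,-0.1048,1]]
rows 3 dist 0.096 turn [0. 0. 0.]
[[-0.0161,-0.0244,0.0133,0,0,0,1],[-0.0161,-0.0244,0.0133,0,0,0,1],[-0.0161,-0.0244,0.0133,0,0,0,1]]
```

{"name": "send_rows", "arguments": {"series": [[-0.013,-0.021,0,0,0,-0.105,1],[-0.0106,-0.0222,0,0,0,-0.105,1],[-0.0083,-0.0232,0,0,0,-0.105,1],[-0.0058,-0.024,0,0,0,-0.105,1],[-0.0032,-0.0244,0,0,0,-0.105,1]]}}

```text
time: 8.12
tool_pos: [0.36, 0.0421, 0.1546]
tool_rot: [-3.141, 0.001, 3.113]
contact_force: [1.4, -0.7, -5.7]
opening: 0.0257
```

{"name": "send_rows", "arguments": {"series": [[-0.0007,-0.0246,0,0,0,-0.105,1],[0.0019,-0.0246,0,0,0,-0.105,1],[0.0045,-0.0242,0,0,0,-0.105,1],[0.007,-0.0236,0,0,0,-0.105,1],[0.0094,-0.0228,0,0,0,-0.105,1]]}}

```text
time: 8.53
tool_pos: [0.3591, -0.0814, 0.1546]
tool_rot: [-3.141, 0.0, -2.646]
contact_force: [1.1, 0.7, -5.4]
opening: 0.0255
```

{"name": "send_rows", "arguments": {"series": [[0.0117,-0.0217,0,0,0,-0.105,1],[0.014,-0.0203,0,0,0,-0.105,1],[0,0,0,0,0,0,1]]}}

```text
time: 8.78
tool_pos: [0.3597, -0.1334, 0.1548]
tool_rot: [-3.138, -0.001, -2.437]
contact_force: [0.6, -0.4, -5.1]
opening: 0.0253
```

Run:
```python
from h import *
s=observe();print(s['tool_pos'],s['tool_rot'],s['contact_force'],s['torque'])
plan([.439,-.155,.115],Rdown(3.84),clo=1)
```

```text
[ 0.3596605  -0.13337117  0.15477827] [-3.13765721 -0.00061042 -2.43734516] [ 0.60124531 -0.39211083 -5.12416989] [-0.01958091  0.31809446  0.08392672]
rows 3 dist 0.091 turn [-0.004 -0.001  0.006]
[[-0.0155,-0.0226,0.0133,-0.0013,-0.0002,0.0019,1],[-0.0155,-0.0226,0.0133,-0.0013,-0.0002,0.0019,1],[-0.0156,-0.0225,0.0133,-0.0013,-0.0002,0.0019,1]]
```

{"name": "send_rows", "arguments": {"series": [[-0.0155,-0.0226,0.0133,0,0,0,1],[-0.0155,-0.0226,0.0133,0,0,0,1],[-0.0155,-0.0225,0.0133,0,0,0,1],[0,0,0,0,0,0,1]]}}

```text
time: 9.12
tool_pos: [0.4416, -0.1523, 0.1124]
tool_rot: [-3.14, 0.001, -2.443]
contact_force: [-0.9, 0.5, -5.3]
opening: 0.0253
```

Run:
```python
from h import *
c=cam('side');s=observe();print(s['tool_pos'],s['tool_rot'],s['contact_force'],s['torque'],s['opening'])
im=cv2.resize(c['color'][120:320,240:480],None,fx=3,fy=3,interpolation=cv2.INTER_CUBIC);cv2.imwrite('pics/s5.png',im[:,:,::-1])
c=cam('top');
im=cv2.resize(c['color'][160:290,180:480],None,fx=2.66,fy=2.66,interpolation=cv2.INTER_CUBIC);cv2.imwrite('pics/t5.png',im[:,:,::-1])
```

```text
[ 0.43921822 -0.151282    0.1129326 ] [ 3.14045838 -0.00064064 -2.4417459 ] [-1.2160166   0.57043959 -5.59764411] [-0.03874229  0.34192823  0.02302335] 0.025587545012515856
```

View pics/s5.png

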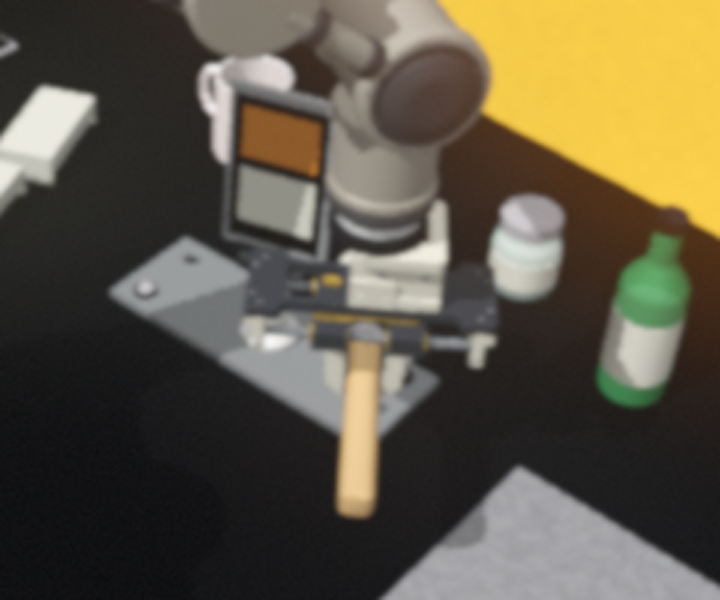

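View pics/t5.png

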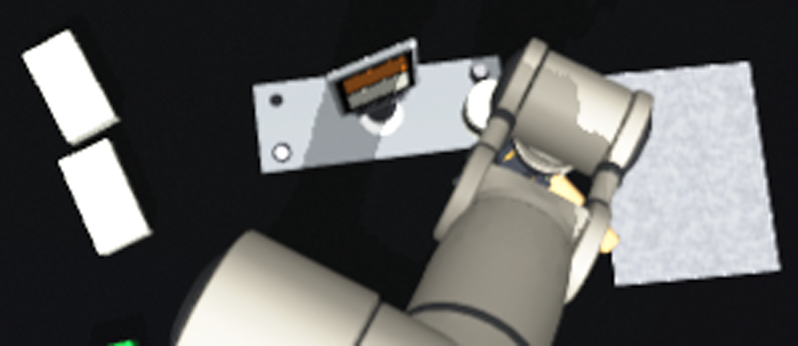

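{"name": "send_rows", "arguments": {"series": [[0,0,0.012,0,0,0,1],[0,0,0.012,0,0,0,1],[0,0,0.01,0,0,0,1],[0,0,0.005,0,0,0,1],[0,0,0.004,0,0,0,1]]}}

```text
time: 9.63
tool_pos: [0.4373, -0.1506, 0.0717]
tool_rot: [3.141, -0.0, -2.442]
contact_force: [0.4, 0.0, -5.6]
opening: 0.0255
```

{"name": "send_rows", "arguments": {"series": [[0,0,0.004,0,0,0,1],[0,0,0.004,0,0,0,1],[0,0,0.004,0,0,0,1],[0,0,0.004,0,0,0,1]]}}

```text
time: 9.97
tool_pos: [0.4376, -0.1511, 0.0561]
tool_rot: [-3.141, -0.0, -2.441]
contact_force: [-5.4, -1.4, 3.1]
opening: 0.0255
```

{"name": "send_rows", "arguments": {"series": [[0,0,0.003,0,0,0,1],[0,0,0.003,0,0,0,1]]}}

```text
time: 10.13
tool_pos: [0.4374, -0.1512, 0.0502]
tool_rot: [3.142, -0.001, -2.441]
contact_force: [-14.9, -5.9, 19.9]
opening: 0.0252
```

{"name": "send_rows", "arguments": {"series": [[0,0,0.002,0,0,0,1],[0,0,0.002,0,0,0,1]]}}

```text
time: 10.3
tool_pos: [0.437, -0.1523, 0.0474]
tool_rot: [-3.14, -0.002, -2.44]
contact_force: [-16.1, -7.8, 20.4]
opening: 0.0255
```

{"name": "send_rows", "arguments": {"series": [[0,0,-0.01,0,0,0,1],[0,0,-0.03,0,0,0,1],[0,0,-0.025,0,0,0,1],[0,0,0,0,0,0,1],[0,0,0,0,0,0,1]]}}

```text
time: 10.72
tool_pos: [0.4389, -0.1515, 0.1116]
tool_rot: [-3.138, 0.002, -2.442]
contact_force: [-0.2, -0.0, -6.5]
opening: 0.0259
```

Run:
```python
from h import *
s=observe();print(s['tool_pos'],s['tool_rot'],s['contact_force'],s['torque'])
plan([.508,-.149,.115],Rdown(3.84),clo=1)
c=cam('wrist');save(c,'w6')
```

```text
[ 0.43886549 -0.15145097  0.11163169] [-3.13800795  0.00164779 -2.44158014] [-0.2314169  -0.001272   -6.48207013] [-0.1298442   0.27025296  0.02205926]
rows 2 dist 0.069 turn [-0.004  0.002  0.002]
[[-0.0272,-0.0213,-0.0016,-0.0018,0.0008,0.0008,1],[-0.0272,-0.0213,-0.0016,-0.0018,0.0008,0.0008,1]]
```

View pics/w6.png

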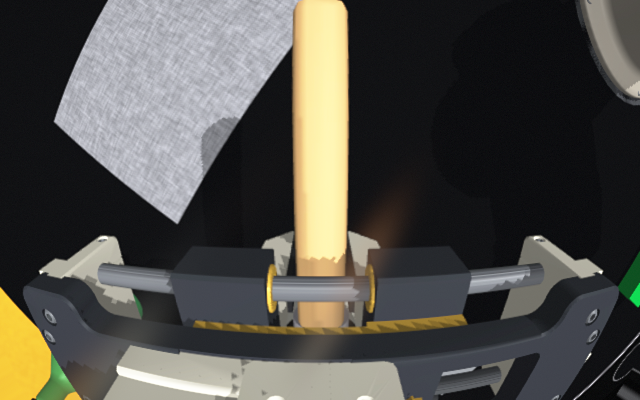

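{"name": "send_rows", "arguments": {"series": [[-0.0272,-0.0213,-0.0016,0,0,0,1],[-0.0272,-0.0213,-0.0016,0,0,0,1],[0,0,0,0,0,0,1],[0,0,0,0,0,0,1]]}}

```text
time: 11.1
tool_pos: [0.5073, -0.148, 0.1118]
tool_rot: [3.139, -0.001, -2.44]
contact_force: [-0.7, 0.4, -5.7]
opening: 0.0255
```

Run:
```python
from h import *
c=cam('top');s=observe();print(s['tool_pos'],s['contact_force'])
im=cv2.resize(c['color'][160:290,180:480],None,fx=2.66,fy=2.66,interpolation=cv2.INTER_CUBIC);cv2.imwrite('pics/t6.png',im[:,:,::-1])
```

```text
[ 0.50588869 -0.14779727  0.11173991] [-0.61219816 -0.56564964 -6.11977283]
```

View pics/t6.png

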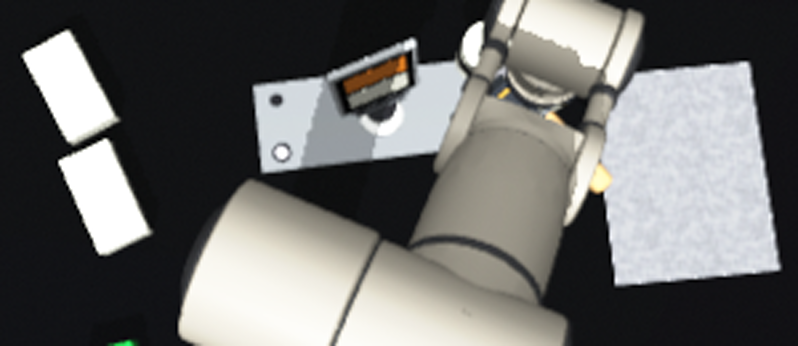

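Head is over pin 3; push down in the same way.

{"name": "send_rows", "arguments": {"series": [[0,0,0.012,0,0,0,1],[0,0,0.012,0,0,0,1],[0,0,0.01,0,0,0,1],[0,0,0.005,0,0,0,1],[0,0,0.004,0,0,0,1]]}}

```text
time: 11.57
tool_pos: [0.5058, -0.1483, 0.0698]
tool_rot: [3.139, -0.001, -2.442]
contact_force: [-0.5, -0.4, -2.0]
opening: 0.0257
```

{"name": "send_rows", "arguments": {"series": [[0,0,0.004,0,0,0,1],[0,0,0.004,0,0,0,1],[0,0,0.004,0,0,0,1],[0,0,0.003,0,0,0,1]]}}

```text
time: 11.9
tool_pos: [0.5073, -0.1487, 0.0565]
tool_rot: [-3.14, 0.001, -2.441]
contact_force: [-3.5, 0.2, 3.9]
opening: 0.0256
```

{"name": "send_rows", "arguments": {"series": [[0,0,0.003,0,0,0,1],[0,0,0.003,0,0,0,1]]}}

```text
time: 12.07
tool_pos: [0.5073, -0.1487, 0.0503]
tool_rot: [-3.141, 0.001, -2.441]
contact_force: [-4.2, -0.7, 3.6]
opening: 0.0256
```

{"name": "send_rows", "arguments": {"series": [[0,0,0.002,0,0,0,1],[0,0,0.002,0,0,0,1]]}}

```text
time: 12.23
tool_pos: [0.507, -0.1492, 0.0467]
tool_rot: [-3.14, -0.0, -2.441]
contact_force: [-10.3, -4.1, 17.9]
opening: 0.0255
```

{"name": "send_rows", "arguments": {"series": [[0,0,-0.01,0,0,0,1],[0,0,-0.03,0,0,0,1],[0,0,-0.03,0,0,0,1],[0.03,0,-0.01,0,0,0,1],[0.035,0,0,0,0,0,1]]}}

```text
time: 12.65
tool_pos: [0.4598, -0.1908, 0.1287]
tool_rot: [-3.135, 0.003, -2.438]
contact_force: [-0.1, -1.2, -4.0]
opening: 0.0254
```

Run:
```python
from h import *
s=observe();print(s['tool_pos'],s['tool_rot'],s['contact_force'],s['torque'])
a=plan([.375,-.376,.10],Rdown(3.84),clo=1)
c=cam('side');save(c,'s7')
im=cv2.resize(c['color'][160:320,240:480],None,fx=3.2,fy=3.2,interpolation=cv2.INTER_CUBIC);cv2.imwrite('pics/s7.png',im[:,:,::-1])
```

```text
[ 0.45976501 -0.19077212  0.12874024] [-3.13485472  0.00298356 -2.43796732] [-0.09167207 -1.21388699 -4.04770709] [-0.26213989  0.20167844 -0.02655564]
rows 6 dist 0.206 turn [-0.007  0.003  0.005]
[[0.0308,-0.0144,0.0048,-0.0011,0.0005,0.0009,1],[0.0307,-0.0144,0.0048,-0.0011,0.0005,0.0009,1],[0.0307,-0.0144,0.0048,-0.0011,0.0005,0.0009,1],[0.0307,-0.0145,0.0048,-0.0011,0.0005,0.0009,1],[0.0307,-0.0145,0.0048,-0.0011,0.0005,0.0009,1]]
[[0.0307,-0.0145,0.0048,-0.0011,0.0005,0.0009,1]]
```

View pics/s7.png

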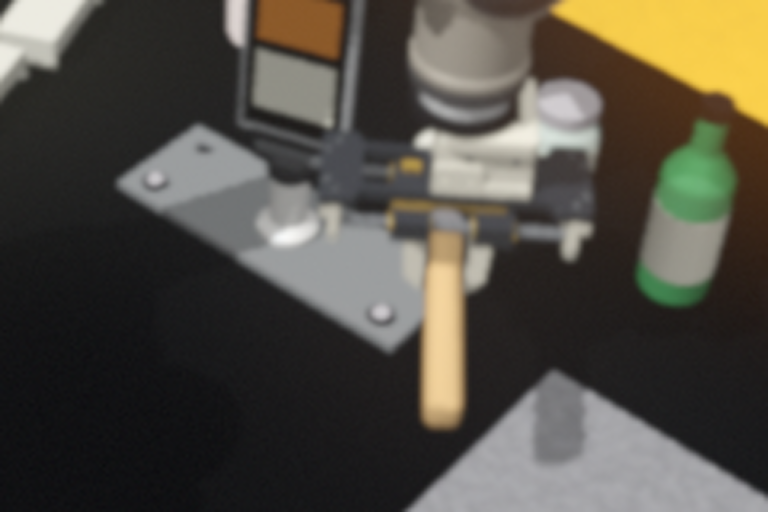

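{"name": "send_rows", "arguments": {"series": [[0.0307,-0.0145,0.005,0,0,0,1],[0.0307,-0.0145,0.005,0,0,0,1],[0.0307,-0.0145,0.005,0,0,0,1],[0.0307,-0.0145,0.005,0,0,0,1],[0.0307,-0.0145,0.005,0,0,0,1]]}}

```text
time: 13.12
tool_pos: [0.3904, -0.3419, 0.1002]
tool_rot: [-3.141, -0.014, -2.455]
contact_force: [0.6, 0.3, -5.4]
opening: 0.0256
```

{"name": "send_rows", "arguments": {"series": [[0.0307,-0.0145,0.005,0,0,0,1],[0,0,0.012,0,0,0,1],[0,0,0.012,0,0,0,1],[0,0,0.012,0,0,0,1],[0,0,0.01,0,0,0,1]]}}

```text
time: 13.53
tool_pos: [0.3836, -0.3649, 0.0482]
tool_rot: [-3.141, -0.033, -2.468]
contact_force: [-1.3, 1.3, -5.1]
opening: 0.0255
```

Run:
```python
from h import *
s=observe();print(s['tool_pos'],s['tool_rot'],s['contact_force'],s['torque'])
c=cam('side');save(c,'s8')
im=cv2.resize(c['color'][160:370,240:500],None,fx=3,fy=2.8,interpolation=cv2.INTER_CUBIC);cv2.imwrite('pics/s8.png',im[:,:,::-1])
```

```text
[ 0.38357289 -0.36488218  0.04823313] [-3.14103963 -0.03262078 -2.46788641] [-1.29700998  1.27722045 -5.06269089] [-0.08556747  0.28075255  0.05053014]
```

View pics/s8.png

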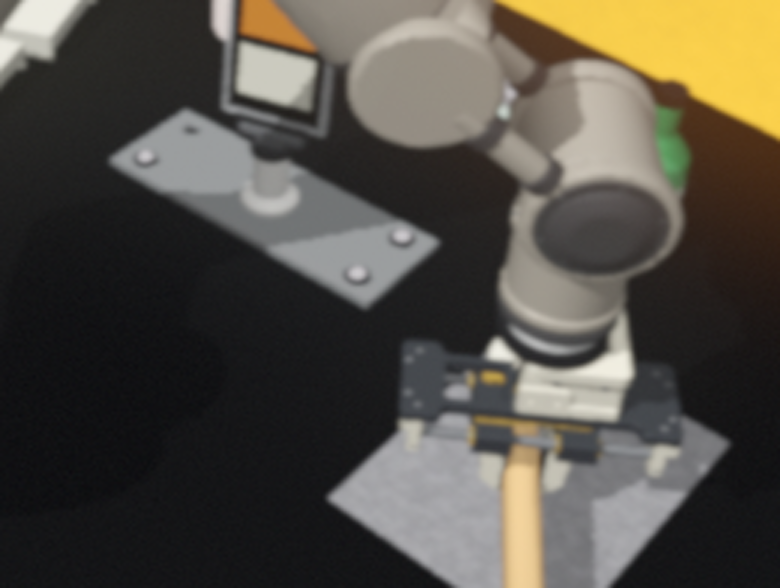

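Run:
```python
from h import *
s=observe();print(s['qpos'])
y=3.4
plan([.43+.072*np.cos(y),-.335+.072*np.sin(y),.05],Rdown(y),clo=1)
```

```text
[-0.88533888  0.56503075  1.7283476  -0.04345444  0.85138012 -3.10141777]
rows 4 dist 0.025 turn [-0.005 -0.033  0.416]
[[0.0028,0.0056,-0.0007,-0.0011,-0.0082,0.1039,1],[0.0033,0.0053,-0.0008,-0.0011,-0.0082,0.1039,1],[0.0039,0.0049,-0.0008,-0.0011,-0.0082,0.1039,1],[0.0043,0.0045,-0.0008,-0.0011,-0.0082,0.1039,1]]
```

{"name": "send_rows", "arguments": {"series": [[0.003,0.0055,-0.001,0,-0.008,0.104,1],[0.0035,0.005,-0.001,0,-0.008,0.104,1],[0.004,0.005,-0.001,0,-0.008,0.104,1],[0.004,0.0045,0,0,-0.008,0.104,1],[0,0,0,0,0,0,1]]}}

```text
time: 14.0
tool_pos: [0.3605, -0.3541, 0.0528]
tool_rot: [-3.134, 0.002, -2.887]
contact_force: [0.1, -0.2, -5.8]
opening: 0.0254
```

Run:
```python
from h import *
s=observe();print(s['tool_pos'],s['tool_rot'],s['contact_force'],s['qpos'][5])
y=3.4
plan([.43+.072*np.cos(y),-.335+.072*np.sin(y),.041],Rdown(y),clo=1)
```

```text
[ 0.36052592 -0.35414984  0.05283779] [-3.13441704  0.00155722 -2.88716391] [ 0.14686843 -0.20073502 -5.75967018] -2.751441195464869
rows 1 dist 0.012 turn [-0.007  0.002 -0.004]
[[-0,0.0008,0.0118,-0.0072,0.0015,-0.004,1]]
```

{"name": "send_rows", "arguments": {"series": [[0,0,0.006,-0.004,0,0,1],[0,0,0.005,-0.003,0,0,1],[0,0,0.003,0,0,0,1],[0,0,0,0,0,0,1]]}}

```text
time: 14.33
tool_pos: [0.3616, -0.3549, 0.0382]
tool_rot: [-3.141, 0.002, -2.882]
contact_force: [-0.0, 1.1, -4.3]
opening: 0.0254
```

{"name": "send_rows", "arguments": {"series": [[0,0,0.002,0,0,0,1],[0,0,0.001,0,0,0,1],[0,0,0,0,0,0,1]]}}

```text
time: 14.58
tool_pos: [0.3612, -0.3552, 0.0374]
tool_rot: [-3.139, 0.001, -2.882]
contact_force: [-7.3, 3.7, 15.1]
opening: 0.0252
```

Now in contact with the mat. Ease off slightly and release.

{"name": "send_rows", "arguments": {"series": [[0,0,-0.001,0,0,0,1],[0,0,-0.001,0,0,0,1],[0,0,0,0,0,0,0.8],[0,0,0,0,0,0,0.6],[0,0,0,0,0,0,0.3]]}}

```text
time: 15.0
tool_pos: [0.3619, -0.3553, 0.0379]
tool_rot: [-3.139, 0.002, -2.883]
contact_force: [-0.1, 0.1, 0.6]
opening: 0.0346
```

{"name": "send_rows", "arguments": {"series": [[0,0,0,0,0,0,0],[0,0,0,0,0,0,0],[0,0,0,0,0,0,0],[0,0,0,0,0,0,0],[0,0,0,0,0,0,0]]}}

```text
time: 15.42
tool_pos: [0.3614, -0.3549, 0.0378]
tool_rot: [-3.14, 0.002, -2.883]
contact_force: [0.3, 0.5, -0.2]
opening: 0.0677
```

{"name": "send_rows", "arguments": {"series": [[0,0,-0.02,0,0,0,0],[0,0,-0.03,0,0,0,0],[0,0,-0.04,0,0,0,0],[0,0,-0.04,0,0,0,0],[0,0,-0.04,0,0,0,0]]}}

```text
time: 15.83
tool_pos: [0.3607, -0.3543, 0.2096]
tool_rot: [-3.141, 0.002, -2.883]
contact_force: [0.9, -1.6, 0.2]
opening: 0.0918
```

Run:
```python
from h import *
s=observe();print(s['tool_pos'],s['tool_rot'],s['contact_force'],s['qpos'][5],s['opening'])
c=cam('side');im1=c['color'];c=cam('wrist')
cv2.imwrite('pics/sw9.png',cv2.resize(np.vstack([im1[:,:,::-1],c['color'][:300,:,::-1]]),(512,560)))
```

```text
[ 0.36067532 -0.35433257  0.20955384] [-3.14081972  0.00155715 -2.88325218] [ 0.88096381 -1.57319796  0.20051023] -2.7585147114074404 0.0918288790040772
```

View pics/sw9.png

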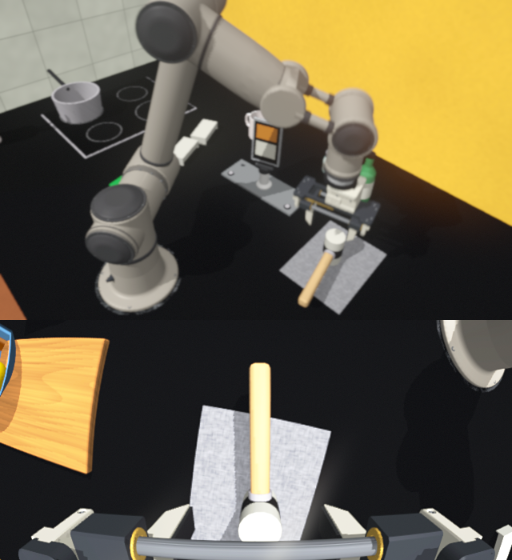

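```bash
cat > scr.py <<'E'
from h import *
FC=np.array([.516,.022]);FY=.085
def scr(n):
    c=cam(n);P=pts(c);f=foc(c)
    sel=(P[:,:,2]>.118)&(P[:,:,2]<.30)&(np.hypot(P[:,:,0]-FC[0],P[:,:,1]-FC[1])<.13)
    Q=P[sel]
    rng=np.random.default_rng(0);best=0
    for _ in range(400):
        a=Q[rng.choice(len(Q),3,False)];nn=np.cross(a[1]-a[0],a[2]-a[0]);L=np.linalg.norm(nn)
        if L<1e-6: continue
        nn/=L;i=abs((Q-a[0])@nn)<.003
        if i.sum()>best: best=i.sum();I=i
    q=Q[I];m=q.mean(0);nn=np.linalg.svd(q-m,full_matrices=False)[2][2]
    if nn[0]>0: nn=-nn   # face normal towards robot
    yaw=np.arctan2(-nn[1],-nn[0]);tilt=np.arcsin(nn[2])
    print(n,'N',len(Q),best,'mean',m.round(4),'normal',nn.round(3),'yaw',yaw.round(3),'swivel',(FY-yaw).round(3),'tilt',tilt.round(3))
    print('  x',np.percentile(q[:,0],[1,99]).round(3),'y',np.percentile(q[:,1],[1,99]).round(3),'z',np.percentile(q[:,2],[1,99]).round(3))
    return q
if __name__=='__main__':
    scr('side');scr('top')
E
python3 scr.py
```

```text
side N 1846 1525 mean [0.5208 0.0203 0.1977] normal [-0.931 -0.359  0.065] yaw 0.368 swivel -0.283 tilt 0.065
  x [0.501 0.541] y [-0.025  0.067] z [0.12  0.271]
top N 575 524 mean [0.5182 0.0245 0.2071] normal [-0.928 -0.363  0.082] yaw 0.372 swivel -0.287 tilt 0.082
  x [0.497 0.54 ] y [-0.021  0.07 ] z [0.12  0.272]
```

```bash
cat >> h.py <<'E'
H=np.array([.516,.022,.095])
def Rscr(yaw,tilt):
    up=np.array([np.sin(tilt)*np.cos(yaw),np.sin(tilt)*np.sin(yaw),np.cos(tilt)])
    nx=np.array([np.cos(tilt)*np.cos(yaw),np.cos(tilt)*np.sin(yaw),-np.sin(tilt)])
    z=-up;y=nx;x=np.cross(y,z)
    return up,nx,R.from_matrix(np.column_stack([x,y,z]))
def tcpscr(yaw,tilt,s=.160,H=H):
    up,nx,r=Rscr(yaw,tilt);return H+(s-.0188)*up,r
E
python3 - <<'E'
from h import *
p,r=tcpscr(.37,.07);print(p,r.as_euler('xyz'))
up=Rscr(.37,.07)[0]
a=plan(p+.1*up,r)
plan(p,r,start=a)
E
```

```text
[0.5252076  0.02557129 0.2358542 ] [-3.07159265  0.          1.94079633]
rows 14 dist 0.438 turn [0.056 0.056 1.458]
[[-0.0188,0.0233,-0.0091,0.004,0.004,0.1042,0],[-0.0162,0.0251,-0.0093,0.004,0.004,0.1042,0],[-0.0135,0.0266,-0.0094,0.004,0.004,0.1042,0],[-0.0106,0.0278,-0.0096,0.004,0.004,0.1042,0],[-0.0076,0.0287,-0.0097,0.004,0.004,0.1042,0]]
[[-0.0046,0.0293,-0.0099,0.004,0.004,0.1042,0],[-0.0015,0.0296,-0.01,0.004,0.004,0.1042,0],[0.0017,0.0296,-0.0101,0.004,0.004,0.1042,0],[0.0048,0.0292,-0.0102,0.004,0.004,0.1042,0],[0.0078,0.0285,-0.0103,0.004,0.004,0.1042,0]]
[[0.0108,0.0275,-0.0104,0.004,0.004,0.1042,0],[0.0136,0.0262,-0.0105,0.004,0.004,0.1042,0],[0.0163,0.0246,-0.0105,0.004,0.004,0.1042,0],[0.0188,0.0227,-0.0105,0.004,0.004,0.1042,0]]
rows 3 dist 0.1 turn [0. 0. 0.]
[[-0,0,0.0333,0,0,0,0],[-0,0,0.0333,0,0,0,0],[-0,0,0.0333,0,0,0,0]]
```

{"name": "send_rows", "arguments": {"series": [[-0.0188,0.0233,-0.0095,0.004,0.004,0.104,0],[-0.0162,0.0251,-0.0095,0.004,0.004,0.104,0],[-0.0135,0.0266,-0.0095,0.004,0.004,0.104,0],[-0.0106,0.0278,-0.0096,0.004,0.004,0.104,0],[-0.0076,0.0287,-0.0097,0.004,0.004,0.104,0]]}}

```text
time: 16.45
tool_pos: [0.4214, -0.2163, 0.2523]
tool_rot: [-3.118, -0.016, 2.874]
contact_force: [0.5, -1.6, -0.5]
opening: 0.0917
```

{"name": "send_rows", "arguments": {"series": [[-0.0046,0.0293,-0.01,0.004,0.004,0.104,0],[-0.0015,0.0296,-0.01,0.004,0.004,0.104,0],[0.0017,0.0296,-0.01,0.004,0.004,0.104,0],[0.0048,0.0292,-0.01,0.004,0.004,0.104,0],[0.0078,0.0285,-0.01,0.004,0.004,0.104,0]]}}

```text
time: 16.87
tool_pos: [0.4824, -0.0796, 0.2973]
tool_rot: [-3.088, -0.015, 2.354]
contact_force: [0.4, -0.2, -0.8]
opening: 0.0919
```

{"name": "send_rows", "arguments": {"series": [[0.0108,0.0275,-0.0104,0.004,0.004,0.104,0],[0.0136,0.0262,-0.0105,0.004,0.004,0.104,0],[0.0163,0.0246,-0.0105,0.004,0.004,0.104,0],[0.0188,0.0227,-0.0105,0.004,0.004,0.106,0],[0,0,0,0,0,0,0]]}}

```text
time: 17.28
tool_pos: [0.5328, 0.0324, 0.3343]
tool_rot: [-3.071, -0.005, 1.939]
contact_force: [-1.3, 0.4, -0.5]
opening: 0.0917
```

Run:
```python
from h import *
s=observe();print(s['tool_pos'],s['tool_rot'],s['qpos'])
p,r=tcpscr(.37,.07)
plan(p,r)
c=cam('wrist');save(c,'w10')
```

```text
[0.53283155 0.03244752 0.33426294] [-3.07067521 -0.0045739   1.93928158] [-0.06729087  0.34469143  1.22948837 -0.02582799  1.63362401 -0.43670639]
rows 3 dist 0.099 turn [-0.001 -0.005 -0.001]
[[-0.0014,-0.0009,0.0329,-0.0003,-0.0016,-0.0004,0],[-0.0013,-0.0009,0.0329,-0.0003,-0.0016,-0.0004,0],[-0.0013,-0.0009,0.0329,-0.0003,-0.0016,-0.0004,0]]
```

View pics/w10.png

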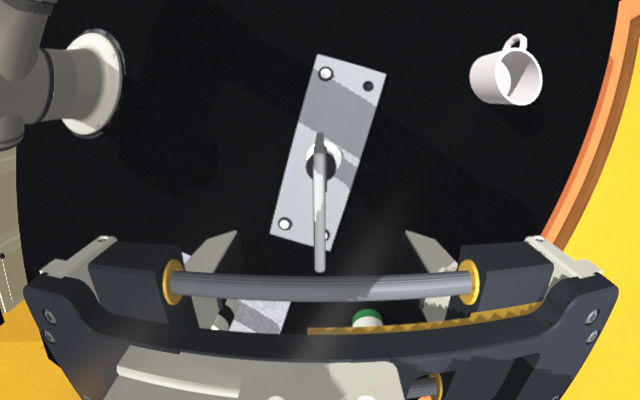

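Run:
```python
from h import *
c=cam('wrist')
for n,u,v,h in [('pin2',326,73,.014),('pin1',285,224,.014),('hole4',368.5,86,.008),('corn -x+y',317.5,53.5,.008),('corn +x+y',386.5,72,.008),('corn -x-y',270.5,234.5,.008)]: print(n,ray(c,u,v,h,True).round(4))
c=cam('side')
```

```text
pin2 [0.4712 0.1427 0.014 ]
pin1 [ 0.4971 -0.1107  0.014 ]
hole4 [0.5384 0.1489 0.008 ]
corn -x+y [0.4472 0.1673 0.008 ]
corn +x+y [0.5556 0.1805 0.008 ]
corn -x-y [ 0.4796 -0.1427  0.008 ]
```

{"name": "send_rows", "arguments": {"series": [[-0.0014,-0.001,0.033,0,-0.0015,0,0],[-0.0013,-0.001,0.033,0,-0.0015,0,0],[-0.0013,-0.001,0.033,0,-0.0015,0,0],[0,0,0,0,0,0,0.6],[0,0,0,0,0,0,0.9]], "newtons": 20}}

```text
time: 17.85
tool_pos: [0.5221, 0.0199, 0.2357]
tool_rot: [-3.067, -0.0, 1.941]
contact_force: [0.6, -0.5, 0.4]
opening: 0.0827
```

{"name": "send_rows", "arguments": {"series": [[0,0,0,0,0,0,1],[0,0,0,0,0,0,1],[0,0,0,0,0,0,1],[0,0,0,0,0,0,1],[0,0,0,0,0,0,1]]}}

```text
time: 18.27
tool_pos: [0.5239, 0.021, 0.2377]
tool_rot: [-3.072, 0.003, 1.942]
contact_force: [0.4, 0.1, 0.2]
opening: 0.0498
```

{"name": "send_rows", "arguments": {"series": [[0,0,0,0,0,0,1],[0,0,0,0,0,0,1],[0,0,0,0,0,0,1],[0,0,0,0,0,0,1]]}}

```text
time: 18.6
tool_pos: [0.5235, 0.021, 0.2368]
tool_rot: [-3.071, 0.002, 1.942]
contact_force: [-0.0, -0.8, -0.2]
opening: 0.0231
```

{"name": "send_rows", "arguments": {"series": [[0,0,0,0,0,0,1],[0,0,0,0,0,0,1],[0,0,0,0,0,0,1],[0,0,0,0,0,0,1],[0,0,0,0,0,0,1]]}}

```text
time: 19.02
tool_pos: [0.5242, 0.0212, 0.2369]
tool_rot: [-3.073, 0.002, 1.942]
contact_force: [5.1, 2.9, -3.7]
opening: 0.0096
```

Run:
```python
from h import *
s=observe();p0=s['tool_pos'];R0=R.from_euler('xyz',s['tool_rot']);print(p0,s['tool_rot'],s['contact_force'],s['torque'],s['opening'])
# swivel about post axis by dyaw (world z, negative), in n rows, from the present pose
A=np.array([.517,.0215])
dy=-1.38;n=14;pos=p0;rot=R0;rows=[]
for i in range(n):
    Rz=R.from_euler('z',dy/n);np_=np.r_[A,0]+Rz.apply(pos-np.r_[A,0]);nr=Rz*rot
    rows.append(np.r_[rot.inv().apply(np_-pos),(rot.inv()*nr).as_rotvec()].round(4));pos,rot=np_,nr
print(rows[0],rows[-1],pos,rot.as_euler('xyz'))
```

```text
[0.52416964 0.0211834  0.23686465] [-3.0727116   0.00213515  1.94151789] [ 5.13314917  2.89541541 -3.74274352] [ 0.47985256 -1.31995651  0.01027515] 0.009607108529117394
[-0.0006 -0.0003  0.      0.0002  0.0068  0.0983] [-0.0006 -0.0003  0.      0.0002  0.0068  0.0983] [0.5180488  0.01440042 0.23686465] [-3.0727116   0.00213515  0.56151789]
```

{"name": "send_rows", "arguments": {"series": [[-0.0006,-0.0003,0,0,0.007,0.098,1],[-0.0006,-0.0003,0,0,0.007,0.098,1],[-0.0006,-0.0003,0,0,0.007,0.098,1],[-0.0006,-0.0003,0,0,0.007,0.098,1],[-0.0006,-0.0003,0,0,0.007,0.098,1]]}}

```text
time: 19.43
tool_pos: [0.5232, 0.0178, 0.2369]
tool_rot: [-3.073, 0.001, 1.446]
contact_force: [5.1, 0.8, -3.0]
opening: 0.0095
```

{"name": "send_rows", "arguments": {"series": [[-0.0006,-0.0003,0,0,0.007,0.098,1],[-0.0006,-0.0003,0,0,0.007,0.098,1],[-0.0006,-0.0003,0,0,0.007,0.098,1],[-0.0006,-0.0003,0,0,0.007,0.098,1],[-0.0006,-0.0003,0,0,0.007,0.098,1]]}}

```text
time: 19.85
tool_pos: [0.5208, 0.0152, 0.2369]
tool_rot: [-3.074, 0.0, 0.954]
contact_force: [4.8, 0.7, -4.9]
opening: 0.0092
```

{"name": "send_rows", "arguments": {"series": [[-0.0006,-0.0003,0,0,0.007,0.098,1],[-0.0006,-0.0003,0,0,0.007,0.098,1],[-0.0006,-0.0003,0,0,0.007,0.098,1],[-0.0006,-0.0003,0,0,0.007,0.098,1],[0,0,0,0,0,0,1]]}}

```text
time: 20.27
tool_pos: [0.5178, 0.0139, 0.2368]
tool_rot: [-3.073, -0.0, 0.562]
contact_force: [4.8, -0.1, -6.2]
opening: 0.0094
```

{"name": "send_rows", "arguments": {"series": [[0,0,0,0,0,0,0.5],[0,0,0,0,0,0,0.3],[0,0,0,0,0,0,0],[0,0,0,0,0,0,0],[0,0,0,0,0,0,0]]}}

```text
time: 20.68
tool_pos: [0.5174, 0.0146, 0.2372]
tool_rot: [-3.072, 0.0, 0.567]
contact_force: [0.3, -0.7, -1.1]
opening: 0.0383
```

{"name": "send_rows", "arguments": {"series": [[0,0,-0.01,0,0,0,0],[0,0,-0.02,0,0,0,0],[0,0,-0.03,0,0,0,0],[0,0,-0.03,0,0,0,0],[0,0,-0.03,0,0,0,0]]}}

```text
time: 21.1
tool_pos: [0.5217, 0.0074, 0.3591]
tool_rot: [-3.073, -0.0, 0.566]
contact_force: [1.7, 0.5, 0.0]
opening: 0.0712
```

Run:
```python
from scr import *
s=observe();print(s['tool_pos'],s['tool_rot'],s['qpos'])
c=cam('wrist');save(c,'w11');scr('side');scr('top')
c=cam('side');save(c,'s11')
```

```text
[0.52173803 0.00743407 0.35910797] [-3.07257544 -0.00037397  0.56641604] [-0.16457314  0.29431294  1.23548571  0.05181038  1.65751715  0.84310217]
side N 501 410 mean [0.5105 0.0058 0.2056] normal [-0.508  0.861  0.041] yaw -1.038 swivel 1.123 tilt 0.041
  x [0.476 0.564] y [-0.015  0.039] z [0.12  0.274]
top N 192 166 mean [0.4974 0.0098 0.2184] normal [-0.536  0.842  0.067] yaw -1.004 swivel 1.089 tilt 0.067
  x [0.475 0.522] y [-0.01  0.03] z [0.124 0.273]
```

View pics/w11.png

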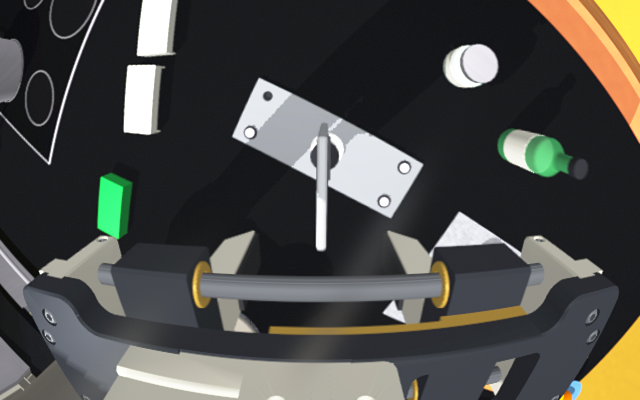

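View pics/s11.png

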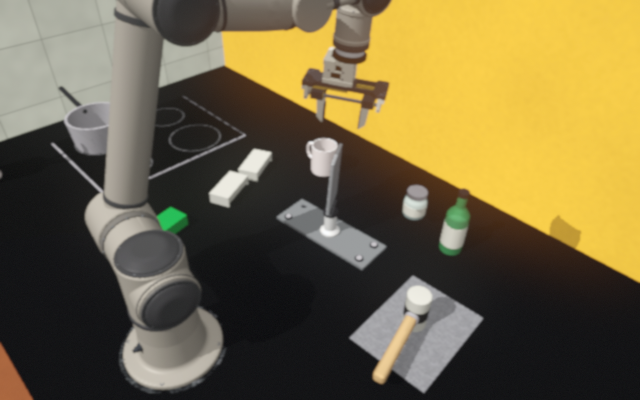

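Run:
```python
from h import *
c=cam('wrist')
col=c['color'];cv2.imwrite('pics/w11c.png',cv2.resize(col[60:230,220:440],None,fx=3.5,fy=3.5,interpolation=cv2.INTER_CUBIC)[:,:,::-1])
for n,u,v,h in [('pin2',250,132,.014),('pin1',384,201,.014),('pin3',404,167,.014),('hole4',267.5,96.5,.008),('-x+y',232.5,137,.008),('+x+y',260,78,.008),('-x-y',391,217.5,.008),('+x-y',423,163.5,.008)]: print(n,ray(c,u,v,h,True).round(4))
```

```text
pin2 [0.4746 0.1443 0.014 ]
pin1 [ 0.4982 -0.1092  0.014 ]
pin3 [ 0.5653 -0.1028  0.014 ]
hole4 [0.5401 0.1502 0.008 ]
-x+y [0.4494 0.1685 0.008 ]
+x+y [0.5602 0.1777 0.008 ]
-x-y [ 0.4792 -0.1396  0.008 ]
+x-y [ 0.5887 -0.1286  0.008 ]
```

View pics/w11c.png

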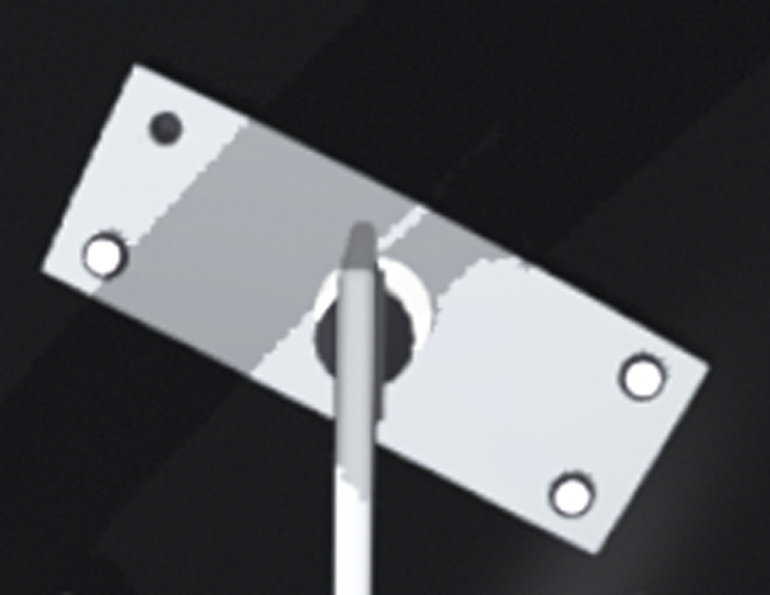

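Run:
```python
from h import *
plan([.365,.32,.25],Rdown(.42),step=.04)
```

```text
rows 10 dist 0.366 turn [-0.07   0.005  0.146]
[[0.0035,-0.034,0.0131,-0.007,0.0005,0.0146,0],[0.003,-0.0341,0.0128,-0.007,0.0005,0.0146,0],[0.0025,-0.0342,0.0126,-0.007,0.0005,0.0146,0],[0.002,-0.0343,0.0123,-0.007,0.0005,0.0146,0],[0.0015,-0.0345,0.0121,-0.007,0.0005,0.0146,0]]
[[0.001,-0.0346,0.0119,-0.007,0.0005,0.0146,0],[0.0005,-0.0346,0.0116,-0.007,0.0005,0.0146,0],[-0,-0.0347,0.0114,-0.007,0.0005,0.0146,0],[-0.0005,-0.0348,0.0111,-0.007,0.0005,0.0146,0],[-0.0011,-0.0349,0.0109,-0.007,0.0005,0.0146,0]]
```

{"name": "send_rows", "arguments": {"series": [[0.0035,-0.034,0.013,-0.007,0,0.0146,0],[0.003,-0.034,0.013,-0.007,0,0.0146,0],[0.0025,-0.034,0.0125,-0.007,0,0.0146,0],[0.002,-0.0345,0.0123,-0.007,0,0.0146,0],[0.0015,-0.0345,0.012,-0.007,0,0.0146,0]]}}

```text
time: 21.77
tool_pos: [0.4418, 0.1646, 0.3018]
tool_rot: [-3.107, 0.006, 0.492]
contact_force: [1.1, 1.3, 0.5]
opening: 0.0916
```

{"name": "send_rows", "arguments": {"series": [[0.001,-0.0346,0.012,-0.007,0,0.0146,0],[0.0005,-0.0346,0.0116,-0.007,0,0.0146,0],[0,-0.0347,0.0114,-0.007,0,0.0146,0],[-0.0005,-0.0348,0.011,-0.007,0,0.0146,0],[-0.001,-0.035,0.011,-0.007,0,0.0146,0]]}}

```text
time: 22.18
tool_pos: [0.3633, 0.3207, 0.2484]
tool_rot: [3.14, 0.007, 0.42]
contact_force: [1.3, -0.1, -0.0]
opening: 0.0918
```

{"name": "send_rows", "arguments": {"series": [[0,0,0,0,0,0,0],[0,0,0,0,0,0,0]]}}

```text
time: 22.35
tool_pos: [0.3632, 0.3206, 0.2483]
tool_rot: [3.14, 0.009, 0.424]
contact_force: [0.4, -0.5, -0.8]
opening: 0.0917
```

```bash
cat > cov.py <<'E'
from h import *
def covers(h=.034,vmax=235):
    c=cam('wrist');col=c['color'].astype(int);mn=col.min(2);mx=col.max(2)
    save(c,'wcov%d'%int(observe()['time']*10))
    m=((mn>215)).astype(np.uint8);m[vmax:]=0
    n,l,st,ce=cv2.connectedComponentsWithStats(m)
    for i in range(1,n):
        if st[i,4]<800: continue
        ct=max(cv2.findContours((l==i).astype(np.uint8),cv2.RETR_EXTERNAL,cv2.CHAIN_APPROX_NONE)[0],key=cv2.contourArea)[:,0]
        W=np.array([ray(c,u,v,h,True)[:2] for u,v in ct])
        (x,y),(w,g),a=cv2.minAreaRect((W*1000).astype(np.float32))
        if w<g: w,g=g,w;a-=90
        a=(a+90)%180-90
        print('px',ce[i].round(),st[i],'c',round(x/1000,4),round(y/1000,4),'wh',round(w,1),round(g,1),'long-axis yaw',round(np.radians(a),3))
if __name__=='__main__':
    s=observe();print(s['tool_pos'],s['tool_rot']);covers()
E
python3 cov.py; ls pics/wcov*
```

```text
[0.36321812 0.32060301 0.24831377] [3.1397291  0.00891391 0.42447113]
px [324.  20.] [ 297    0   56   43 2212] c 0.5294 0.3901 wh 63.5 54.3 long-axis yaw -1.086
px [309. 108.] [ 282   57   54  103 5485] c 0.4226 0.362 wh 123.6 63.5 long-axis yaw 0.421
pics/wcov224.png
```

View pics/wcov224.png

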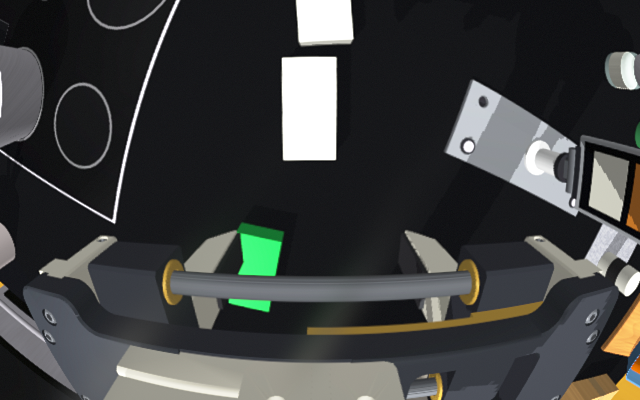

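Run:
```python
from h import *
a=plan([.422,.362,.07],Rdown(.421))
```

```text
rows 6 dist 0.193 turn [0.002 0.007 0.001]
[[0.0119,-0.0025,0.0297,0.0003,0.0012,0.0002,0],[0.0118,-0.0025,0.0298,0.0003,0.0012,0.0002,0],[0.0118,-0.0025,0.0298,0.0003,0.0012,0.0002,0],[0.0118,-0.0025,0.0298,0.0003,0.0012,0.0002,0],[0.0117,-0.0025,0.0298,0.0003,0.0012,0.0002,0]]
[[0.0117,-0.0025,0.0298,0.0003,0.0012,0.0002,0]]
```

{"name": "send_rows", "arguments": {"series": [[0.0118,-0.0025,0.0298,0,0.001,0,0],[0.0118,-0.0025,0.0298,0,0.001,0,0],[0.0118,-0.0025,0.0298,0,0.001,0,0],[0.0118,-0.0025,0.0298,0,0.001,0,0],[0.0118,-0.0025,0.0298,0,0.001,0,0]]}}

```text
time: 22.82
tool_pos: [0.4151, 0.3536, 0.0997]
tool_rot: [3.14, -0.001, 0.418]
contact_force: [0.7, 0.0, 0.1]
opening: 0.0917
```

{"name": "send_rows", "arguments": {"series": [[0.0117,-0.0025,0.0298,0,0,0,0],[0,0,0,0,0,0,0],[0,0,0,0,0,0,0]]}}

```text
time: 23.07
tool_pos: [0.4234, 0.3602, 0.0699]
tool_rot: [3.14, 0.004, 0.418]
contact_force: [-0.0, -0.5, 0.4]
opening: 0.0918
```

Run:
```python
from h import *
s=observe();print(s['tool_pos'],s['tool_rot'])
a=plan([.422,.362,.013],Rdown(.421),step=.02)
c=cam('wrist');save(c,'w12')
```

```text
[0.42341621 0.36019428 0.069851  ] [3.13958537 0.00384312 0.41826003]
rows 3 dist 0.057 turn [ 0.002  0.004 -0.003]
[[-0.0001,-0.0008,0.0189,0.0007,0.0013,-0.0009,0],[-0.0001,-0.0008,0.0189,0.0007,0.0013,-0.0009,0],[-0.0002,-0.0008,0.019,0.0007,0.0013,-0.0009,0]]
```

View pics/w12.png

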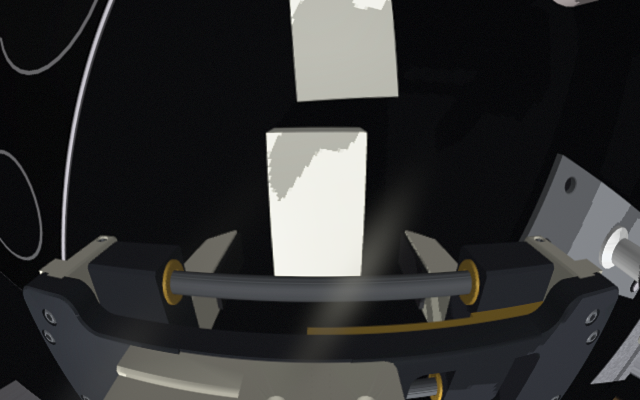

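{"name": "send_rows", "arguments": {"series": [[0,-0.0008,0.019,0,0.001,-0.001,0],[0,-0.0008,0.019,0,0.001,-0.001,0],[0,-0.0008,0.019,0,0.001,0,0],[0,0,0,0,0,0,1],[0,0,0,0,0,0,1]], "newtons": 30}}

```text
time: 23.53
tool_pos: [0.4229, 0.364, 0.0158]
tool_rot: [3.141, -0.005, 0.422]
contact_force: [0.6, -0.6, 0.6]
opening: 0.0824
```

{"name": "send_rows", "arguments": {"series": [[0,0,0,0,0,0,1],[0,0,0,0,0,0,1],[0,0,0,0,0,0,1],[0,0,0,0,0,0,1],[0,0,0,0,0,0,1]]}}

```text
time: 23.95
tool_pos: [0.4234, 0.3645, 0.0157]
tool_rot: [3.141, -0.006, 0.422]
contact_force: [-0.2, -1.7, 8.2]
opening: 0.063
```

Run:
```python
from h import *
s=observe();print(s['tool_pos'],s['tool_rot'],s['opening'],s['contact_force'])
c=cam('wrist');save(c,'w13')
```

```text
[0.42344897 0.36454133 0.0157464 ] [ 3.14056462 -0.00598983  0.42213236] 0.06297759242485787 [-0.23537093 -1.73635462  8.17863649]
```

View pics/w13.png

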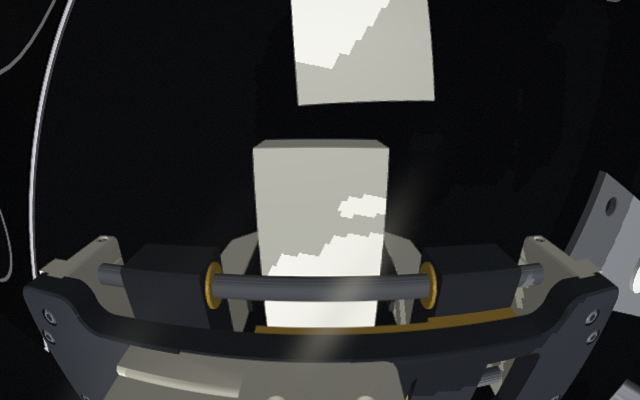

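```bash
cat >> h.py <<'E'
def covedge(c,p1,p2,h,tp,tr):
    a=ray(c,*p1,h,True);b=ray(c,*p2,h,True);T=R.from_euler('xyz',tr)
    e=T.inv().apply((a+b)/2-tp);d=T.inv().apply(b-a)
    print('edge mid tool',e.round(4),'cover centre x off',(e[0]-.062).round(4),'width',np.linalg.norm(a-b).round(4),'ang',np.arctan2(d[0],abs(d[1])).round(3))
E
python3 - <<'E'
from h import *
s=observe();c=cam('wrist')
covedge(c,(253,148),(389.5,148),.034,s['tool_pos'],s['tool_rot'])
E
```

```text
edge mid tool [ 0.0597  0.0003 -0.0179] cover centre x off -0.0023 width 0.0629 ang -0.0
```

{"name": "send_rows", "arguments": {"series": [[0,0,-0.01,0,0,0,1],[0,0,-0.03,0,0,0,1],[0,0,-0.03,0,0,0,1],[0,0,-0.03,0,0,0,1],[0,0,0,0,0,0,1]]}}

```text
time: 24.47
tool_pos: [0.4249, 0.3661, 0.1208]
tool_rot: [-3.141, -0.014, 0.422]
contact_force: [0.6, 0.8, -0.7]
opening: 0.0629
```

Run:
```python
from h import *
s=observe();c=cam('wrist');save(c,'w14');print(s['tool_pos'],s['tool_rot'],s['opening'],s['contact_force'])
```

```text
[0.42493177 0.36614982 0.12078031] [-3.14100404 -0.01426451  0.42229667] 0.06291672820747013 [ 0.55194938  0.78425082 -0.70947891]
```

View pics/w14.png

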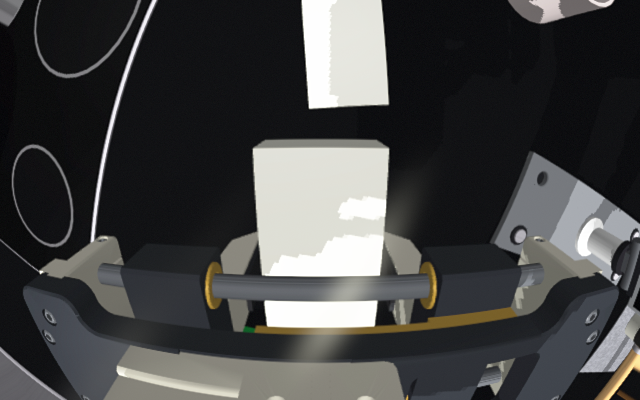

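```bash
cat >> h.py <<'E'
FC=np.array([.518,.0205]);FY=.095
def place(sign,xoff,yaw_extra=0,ybias=.0015):
    ex=np.array([np.cos(FY),np.sin(FY)]);ey=np.array([-ex[1],ex[0]])
    c=FC+sign*(.1305+ybias)*ey
    yaw=FY if sign>0 else FY+np.pi
    tx=np.array([np.cos(yaw),np.sin(yaw)])
    return c-xoff*tx,yaw
E
python3 - <<'E'
from h import *
p,y=place(1,-.0023);print(p,y)
a=plan([p[0],p[1],.07],Rdown(y),clo=1)
E
```

```text
[0.50776848 0.15212297] 0.095
rows 7 dist 0.234 turn [-0.002 -0.011  0.327]
[[-0.0016,0.0327,0.0068,-0.0003,-0.0015,0.0468,1],[-0.0001,0.0327,0.0069,-0.0003,-0.0015,0.0468,1],[0.0015,0.0327,0.0069,-0.0003,-0.0015,0.0468,1],[0.003,0.0326,0.0069,-0.0003,-0.0015,0.0468,1],[0.0045,0.0324,0.0069,-0.0003,-0.0015,0.0468,1]]
[[0.006,0.0322,0.0069,-0.0003,-0.0015,0.0468,1],[0.0075,0.0319,0.0069,-0.0003,-0.0015,0.0468,1]]
```

{"name": "send_rows", "arguments": {"series": [[-0.0016,0.0327,0.007,0,-0.0015,0.047,1],[0,0.0327,0.007,0,-0.0015,0.047,1],[0.0015,0.0327,0.007,0,-0.0015,0.047,1],[0.003,0.0326,0.007,0,-0.0015,0.047,1],[0.0045,0.0324,0.007,0,-0.0015,0.047,1]]}}

```text
time: 24.93
tool_pos: [0.4813, 0.2102, 0.0781]
tool_rot: [3.14, 0.006, 0.185]
contact_force: [-0.1, 0.6, -0.8]
opening: 0.0631
```

{"name": "send_rows", "arguments": {"series": [[0.006,0.0322,0.007,0,-0.0015,0.047,1],[0.0075,0.032,0.007,0,-0.0015,0.046,1],[0,0,0,0,0,0,1],[0,0,0,0,0,0,1],[0,0,0,0,0,0,1]]}}

```text
time: 25.35
tool_pos: [0.5049, 0.1507, 0.0647]
tool_rot: [3.14, 0.009, 0.094]
contact_force: [-0.1, 0.6, -0.9]
opening: 0.0628
```

Run:
```python
from h import *
s=observe();c=cam('wrist');save(c,'w15');print(s['tool_pos'],s['tool_rot'],s['opening'],s['contact_force'])
p,y=place(1,-.0023)
a=plan([p[0],p[1],.05],Rdown(y),clo=1)
c=cam('side');cv2.imwrite('pics/s15.png',cv2.resize(c['color'][130:310,210:450],None,fx=3,fy=3,interpolation=cv2.INTER_CUBIC)[:,:,::-1])
```

```text
[0.50486914 0.15068091 0.0647011 ] [3.14002747 0.00855765 0.0938786 ] 0.06281824298781026 [-0.07498913  0.58961349 -0.9053407 ]
rows 1 dist 0.015 turn [0.002 0.008 0.   ]
[[0.0031,-0.0006,0.0149,0.0016,0.0079,0,1]]
```

View pics/w15.png

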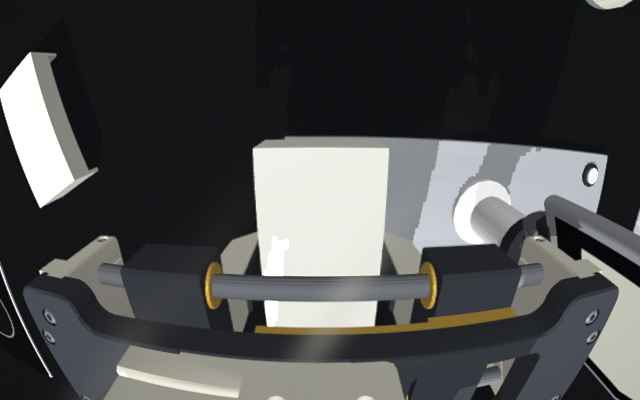

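View pics/s15.png

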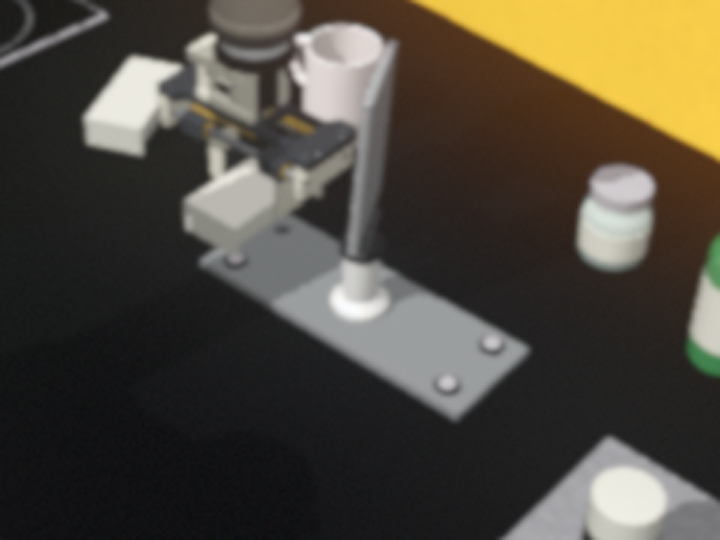

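Run:
```python
from h import *
s=observe();c=cam('wrist')
cv2.imwrite('pics/w15c.png',cv2.resize(c['color'][110:210,230:630],None,fx=2,fy=4,interpolation=cv2.INTER_CUBIC)[:,:,::-1])
ex=np.array([np.cos(FY),np.sin(FY)]);ey=np.array([-ex[1],ex[0]])
for n,u,v,h in [('edge',300,136.5,.008),('edge',390,139,.008),('edge',480,144,.008),('corner',607,155,.008),('pin3',591.5,175,.014)]:
    w=ray(c,u,v,h,True)[:2]-FC;print(n,(w@ex).round(4),(w@ey).round(4))
covedge(c,(253,148),(389.5,148),s['tool_pos'][2]+.0183,s['tool_pos'],s['tool_rot'])
```

```text
edge 0.0554 0.1456
edge 0.0543 0.0824
edge 0.0537 0.0099
corner 0.0548 -0.1531
pin3 0.0348 -0.1239
edge mid tool [ 0.0598  0.0006 -0.0187] cover centre x off -0.0022 width 0.0625 ang -0.0
```

View pics/w15c.png

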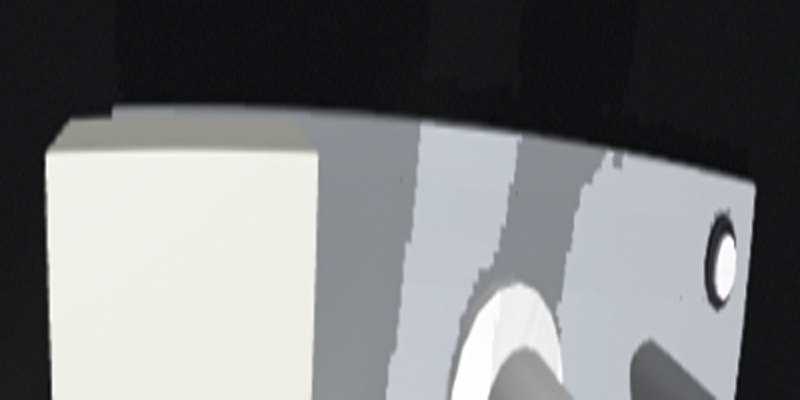

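{"name": "send_rows", "arguments": {"series": [[0.003,-0.001,0.012,0.001,0.004,0,1],[0,0,0.01,0,0.004,0,1],[0,0,0.008,0,0,0,1],[0,0,0,0,0,0,1]]}}

```text
time: 25.83
tool_pos: [0.507, 0.1525, 0.0339]
tool_rot: [3.141, 0.002, 0.096]
contact_force: [-0.9, 0.1, -0.9]
opening: 0.0625
```

Run:
```python
from h import *
s=observe();print(s['tool_pos'],s['tool_rot'],s['contact_force'])
p,y=place(1,-.0023)
a=plan([p[0],p[1],.0157],Rdown(y),clo=1)
```

```text
[0.50695202 0.15247027 0.03385737] [3.14068319 0.00186045 0.09564596] [-0.85833625  0.0593461  -0.9003028 ]
rows 1 dist 0.018 turn [0.001 0.002 0.001]
[[0.0008,0.0004,0.0182,0.0009,0.0019,0.0006,1]]
```

{"name": "send_rows", "arguments": {"series": [[0.0008,0.0004,0.004,0,0.002,0,1],[0,0,0.004,0,0,0,1],[0,0,0.003,0,0,0,1],[0,0,0.003,0,0,0,1]]}}

```text
time: 26.17
tool_pos: [0.5094, 0.1515, 0.0212]
tool_rot: [3.141, -0.004, 0.094]
contact_force: [-0.4, 0.6, -1.8]
opening: 0.0628
```

{"name": "send_rows", "arguments": {"series": [[0,0,0.003,0,0,0,1],[0,0,0.001,0,0,0,1],[0,0,0,0,0,0,1]]}}

```text
time: 26.42
tool_pos: [0.5091, 0.1514, 0.017]
tool_rot: [3.141, -0.003, 0.094]
contact_force: [-0.1, 0.6, -0.4]
opening: 0.0629
```

{"name": "send_rows", "arguments": {"series": [[0,0,0.0015,0,0,0,1],[0,0,0,0,0,0,0.6],[0,0,0,0,0,0,0.3],[0,0,0,0,0,0,0],[0,0,0,0,0,0,0]]}}

```text
time: 26.83
tool_pos: [0.5094, 0.1515, 0.0159]
tool_rot: [3.141, -0.003, 0.094]
contact_force: [0.3, -0.8, 0.7]
opening: 0.0734
```

{"name": "send_rows", "arguments": {"series": [[0,0,0,0,0,0,0],[0,0,0,0,0,0,0],[0,0,-0.01,0,0,0,0],[0,0,-0.03,0,0,0,0],[0,0,-0.03,0,0,0,0]]}}

```text
time: 27.25
tool_pos: [0.508, 0.1513, 0.0861]
tool_rot: [3.141, 0.0, 0.094]
contact_force: [1.2, 0.6, 0.3]
opening: 0.0915
```

Run:
```python
from h import *
s=observe();print(s['tool_pos'],s['tool_rot'],s['contact_force'],s['opening'])
c=cam('wrist');save(c,'w16')
c=cam('side');cv2.imwrite('pics/s16.png',cv2.resize(c['color'][130:310,210:450],None,fx=3,fy=3,interpolation=cv2.INTER_CUBIC)[:,:,::-1])
```

```text
[0.50804252 0.15133379 0.08612518] [3.14062399 0.00004876 0.0940532 ] [1.21424998 0.59092184 0.31633434] 0.09153190888083047
```

View pics/w16.png

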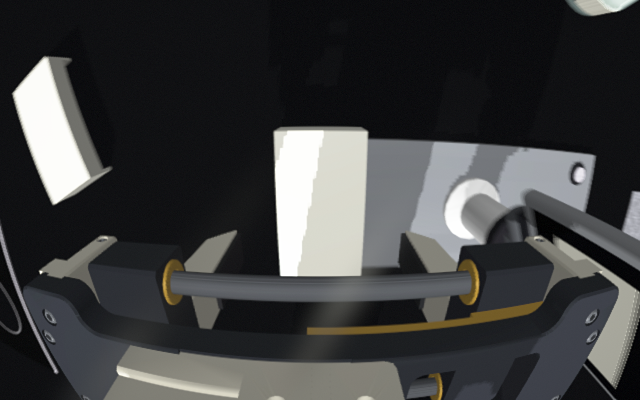

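View pics/s16.png

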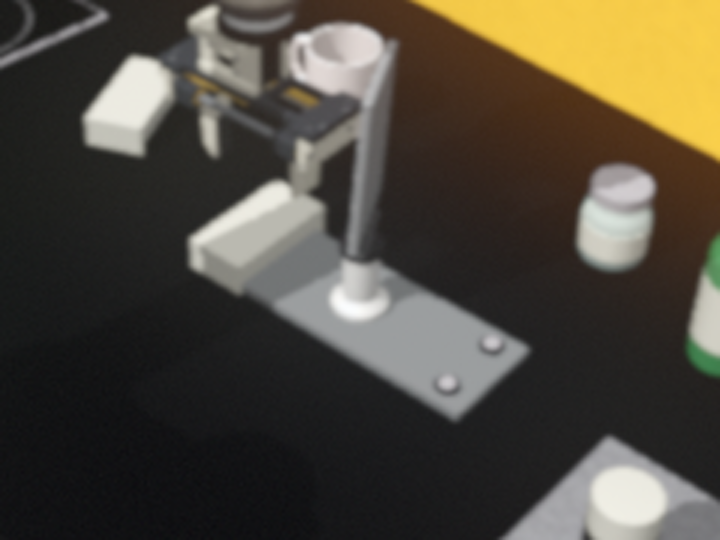

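Run:
```python
from h import *
plan([.49,.365,.25],Rdown(.42),step=.04)
```

```text
rows 7 dist 0.267 turn [ 0.002 -0.012 -0.326]
[[-0,-0.0306,-0.0227,0.0003,-0.0018,-0.0465,0],[0.0014,-0.0306,-0.0227,0.0003,-0.0018,-0.0465,0],[0.0028,-0.0305,-0.0227,0.0003,-0.0018,-0.0465,0],[0.0041,-0.0303,-0.0227,0.0003,-0.0018,-0.0465,0],[0.0055,-0.0301,-0.0227,0.0003,-0.0018,-0.0465,0]]
[[0.0069,-0.0298,-0.0227,0.0003,-0.0018,-0.0465,0],[0.0082,-0.0295,-0.0227,0.0003,-0.0018,-0.0465,0]]
```

{"name": "send_rows", "arguments": {"series": [[0,-0.0306,-0.0227,0,-0.002,-0.0465,0],[0.0014,-0.0306,-0.0227,0,-0.002,-0.0465,0],[0.0028,-0.0305,-0.0227,0,-0.002,-0.0465,0],[0.004,-0.0303,-0.0227,0,-0.002,-0.0465,0],[0.0055,-0.03,-0.0227,0,-0.001,-0.0465,0]]}}

```text
time: 27.77
tool_pos: [0.4936, 0.3051, 0.2005]
tool_rot: [3.141, 0.006, 0.329]
contact_force: [1.0, 0.9, -0.1]
opening: 0.0918
```

{"name": "send_rows", "arguments": {"series": [[0.007,-0.0298,-0.0227,0,-0.001,-0.0465,0],[0.008,-0.0295,-0.0227,0,-0.001,-0.0465,0],[0,0,0,0,0,0,0],[0,0,0,0,0,0,0],[0,0,0,0,0,0,0]]}}

```text
time: 28.18
tool_pos: [0.4879, 0.3641, 0.2434]
tool_rot: [3.141, 0.01, 0.419]
contact_force: [-0.9, 1.3, -0.2]
opening: 0.0917
```

```bash
python3 cov.py; ls -t pics/wcov*|head -1
```

```text
[0.48785687 0.36406604 0.24339899] [3.14116392 0.00990915 0.41926868]
px [476.  46.] [ 440    0   90   71 1729] c 0.7406 0.2432 wh 144.3 91.6 long-axis yaw -0.921
px [312.  97.] [ 282   44   61  107 5630] c 0.561 0.407 wh 124.4 63.7 long-axis yaw 0.487
px [471. 205.] [ 439  170   62   65 2330] c 0.5209 0.153 wh 95.7 63.4 long-axis yaw 0.094
pics/wcov282.png
```

Run:
```python
from h import *
plan([.561,.407,.07],Rdown(.487))
```

```text
rows 6 dist 0.193 turn [ 0.     0.011 -0.069]
[[0.0144,-0.0017,0.0287,0,0.0018,-0.0114,0],[0.0144,-0.0015,0.0287,0,0.0018,-0.0114,0],[0.0143,-0.0014,0.0287,0,0.0018,-0.0114,0],[0.0143,-0.0012,0.0288,0,0.0018,-0.0114,0],[0.0142,-0.001,0.0288,0,0.0018,-0.0114,0]]
[[0.0142,-0.0009,0.0288,0,0.0018,-0.0114,0]]
```

{"name": "send_rows", "arguments": {"series": [[0.0144,-0.0015,0.0288,0,0.002,-0.0114,0],[0.0144,-0.0015,0.0288,0,0.002,-0.0114,0],[0.0143,-0.0014,0.0288,0,0.001,-0.0114,0],[0.0143,-0.0012,0.0288,0,0.001,-0.0114,0],[0.0142,-0.001,0.0288,0,0,-0.0114,0]]}}

```text
time: 28.65
tool_pos: [0.55, 0.3993, 0.0975]
tool_rot: [-3.141, 0.005, 0.475]
contact_force: [0.6, -0.1, 0.4]
opening: 0.0919
```

{"name": "send_rows", "arguments": {"series": [[0.0142,-0.0009,0.0288,0,0,-0.0114,0],[0,0,0,0,0,0,0],[0,0,0,0,0,0,0],[0,0,0,0,0,0,0]]}}

```text
time: 28.98
tool_pos: [0.562, 0.4075, 0.072]
tool_rot: [-3.141, 0.002, 0.486]
contact_force: [0.5, 0.3, 0.3]
opening: 0.0915
```

Run:
```python
from h import *
s=observe();print(s['tool_pos'],s['tool_rot'])
plan([.561,.407,.0145],Rdown(.487),step=.02)
c=cam('wrist');save(c,'w17')
```

```text
[0.56200602 0.40752179 0.07197281] [-3.1411719   0.0019678   0.48643488]
rows 3 dist 0.057 turn [-0.     0.002 -0.001]
[[-0.0003,0,0.0192,-0.0001,0.0007,-0.0002,0],[-0.0004,0,0.0192,-0.0001,0.0007,-0.0002,0],[-0.0004,-0,0.0192,-0.0001,0.0007,-0.0002,0]]
```

View pics/w17.png

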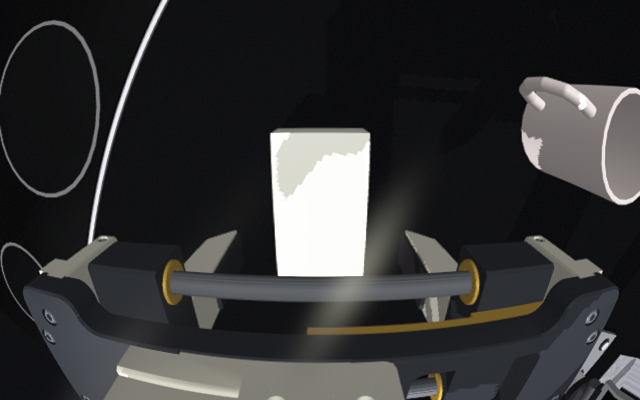

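{"name": "send_rows", "arguments": {"series": [[0,0,0.019,0,0.001,0,0],[0,0,0.019,0,0.001,0,0],[0,0,0.019,0,0,0,0],[0,0,0,0,0,0,1],[0,0,0,0,0,0,1]], "newtons": 30}}

```text
time: 29.45
tool_pos: [0.5617, 0.4084, 0.0157]
tool_rot: [-3.141, -0.001, 0.488]
contact_force: [-0.3, -0.4, -0.2]
opening: 0.0828
```

{"name": "send_rows", "arguments": {"series": [[0,0,0,0,0,0,1],[0,0,0,0,0,0,1],[0,0,0,0,0,0,1],[0,0,0,0,0,0,1],[0,0,0,0,0,0,1]]}}

```text
time: 29.87
tool_pos: [0.5626, 0.4089, 0.0162]
tool_rot: [-3.141, -0.003, 0.488]
contact_force: [-1.1, -0.9, 6.8]
opening: 0.0627
```

{"name": "send_rows", "arguments": {"series": [[0,0,-0.01,0,0,0,1],[0,0,-0.03,0,0,0,1],[0,0,-0.03,0,0,0,1],[0,0,-0.03,0,0,0,1],[0,0,0,0,0,0,1]]}}

```text
time: 30.28
tool_pos: [0.5647, 0.4103, 0.1224]
tool_rot: [-3.141, -0.012, 0.488]
contact_force: [1.0, 0.1, -0.3]
opening: 0.0628
```

Run:
```python
from h import *
s=observe();c=cam('wrist');save(c,'w18');print(s['tool_pos'],s['tool_rot'],s['opening'],s['contact_force'],s['qpos'])
```

```text
[0.56467426 0.41030034 0.12239608] [-3.14058115 -0.0122484   0.48808901] 0.06283895783215611 [ 1.00047043  0.13203057 -0.27183909] [0.51839667 0.73904569 1.13170098 0.00067239 1.25857263 1.60089518]
```

View pics/w18.png

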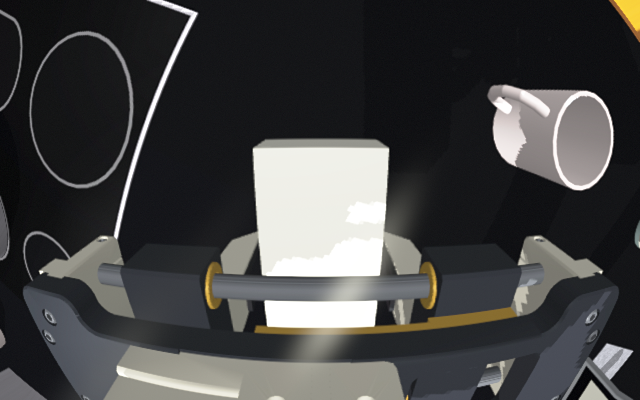

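Run:
```python
from h import *
p,y=place(-1,-.0023);print(p,y)
a=plan([.55,.38,.33],Rdown(.488+.6),clo=1,n=6)
b=plan([p[0]-.005,p[1]-.05,.33],Rdown(y),clo=1,start=a,n=18)
print(b[0])
```

```text
[ 0.52823152 -0.11112297] 3.2365926535897933
rows 6 dist 0.213 turn [ 0.002 -0.008 -0.6  ]
[[-0.004,0.0033,-0.0352,0.0003,-0.0014,-0.1,1],[-0.0044,0.0028,-0.0352,0.0003,-0.0014,-0.1,1],[-0.0047,0.0024,-0.0352,0.0003,-0.0014,-0.1,1],[-0.005,0.0019,-0.0351,0.0003,-0.0014,-0.1,1],[-0.0052,0.0014,-0.0351,0.0003,-0.0014,-0.1,1]]
[[-0.0053,0.0008,-0.0351,0.0003,-0.0014,-0.1,1]]
rows 18 dist 0.542 turn [ 0.     0.    -2.149]
[[-0.0273,0.0126,0,0,0,-0.1194,1],[-0.0286,0.0093,0,0,0,-0.1194,1],[-0.0295,0.0058,0,0,0,-0.1194,1],[-0.03,0.0023,0,0,0,-0.1194,1],[-0.0301,-0.0013,-0,0,0,-0.1194,1]]
[[-0.0297,-0.0049,-0,0,0,-0.1194,1],[-0.0289,-0.0084,-0,0,0,-0.1194,1],[-0.0277,-0.0118,-0,0,0,-0.1194,1],[-0.0261,-0.015,-0,0,0,-0.1194,1],[-0.0241,-0.018,-0,0,0,-0.1194,1]]
[[-0.0218,-0.0207,-0,0,0,-0.1194,1],[-0.0192,-0.0232,-0,0,0,-0.1194,1],[-0.0163,-0.0253,-0,0,0,-0.1194,1],[-0.0132,-0.0271,-0,0,0,-0.1194,1],[-0.0098,-0.0284,-0,0,0,-0.1194,1]]
[[-0.0064,-0.0294,-0,0,0,-0.1194,1],[-0.0028,-0.03,-0,0,0,-0.1194,1],[0.0008,-0.0301,-0,0,0,-0.1194,1]]
[ 0.52323152 -0.16112297  0.33      ]
```

{"name": "send_rows", "arguments": {"series": [[-0.004,0.0033,-0.0352,0,-0.0014,-0.1,1],[-0.0044,0.0028,-0.0352,0,-0.0014,-0.1,1],[-0.0047,0.0024,-0.0352,0,-0.0014,-0.1,1],[-0.005,0.0019,-0.0352,0,-0.0014,-0.1,1],[-0.0052,0.0014,-0.0352,0,-0.0014,-0.1,1]]}}

```text
time: 30.75
tool_pos: [0.5508, 0.3839, 0.2908]
tool_rot: [-3.138, 0.009, 0.993]
contact_force: [0.4, 1.2, -0.7]
opening: 0.0626
```

{"name": "send_rows", "arguments": {"series": [[-0.0053,0.0008,-0.0352,0,-0.0014,-0.1,1],[-0.0273,0.0126,0,0,0,-0.1194,1],[-0.0286,0.0093,0,0,0,-0.1194,1],[-0.0295,0.0058,0,0,0,-0.1194,1],[-0.03,0.0023,0,0,0,-0.1194,1]]}}

```text
time: 31.17
tool_pos: [0.5428, 0.2583, 0.3251]
tool_rot: [-3.133, 0.006, 1.572]
contact_force: [0.2, 0.0, -2.6]
opening: 0.0631
```

{"name": "send_rows", "arguments": {"series": [[-0.0301,-0.0013,0,0,0,-0.1194,1],[-0.0297,-0.0049,0,0,0,-0.1194,1],[-0.0289,-0.0084,0,0,0,-0.1194,1],[-0.0277,-0.0118,0,0,0,-0.1194,1],[-0.0261,-0.015,0,0,0,-0.1194,1]]}}

```text
time: 31.58
tool_pos: [0.5353, 0.1079, 0.326]
tool_rot: [-3.132, -0.0, 2.169]
contact_force: [1.2, 0.2, 0.2]
opening: 0.0627
```

{"name": "send_rows", "arguments": {"series": [[-0.0241,-0.018,0,0,0,-0.1194,1],[-0.0218,-0.0207,0,0,0,-0.1194,1],[-0.0192,-0.0232,0,0,0,-0.1194,1],[-0.0163,-0.0253,0,0,0,-0.1194,1],[-0.0132,-0.0271,0,0,0,-0.1194,1]]}}

```text
time: 32.0
tool_pos: [0.528, -0.0424, 0.327]
tool_rot: [-3.134, -0.006, 2.766]
contact_force: [-0.4, 0.0, -2.3]
opening: 0.063
```

{"name": "send_rows", "arguments": {"series": [[-0.0098,-0.0284,0,0,0,-0.1194,1],[-0.0064,-0.0294,0,0,0,-0.1194,1],[-0.0028,-0.03,0,0,0,-0.1194,1],[0.0008,-0.03,0,0,0,-0.1194,1],[0,0,0,0,0,0,1]]}}

```text
time: 32.42
tool_pos: [0.5219, -0.1659, 0.3271]
tool_rot: [-3.136, -0.01, -3.043]
contact_force: [0.5, 0.6, -1.8]
opening: 0.0629
```

Run:
```python
from h import *
p,y=place(-1,-.0023)
s=observe();print(s['tool_pos'],s['tool_rot'],s['qpos'],s['opening'])
a=plan([p[0],p[1]-.05,.10],Rdown(y),clo=1)
b=plan([p[0],p[1],.06],Rdown(y),clo=1,start=a,n=3)
```

```text
[ 0.52191999 -0.16589875  0.32705519] [-3.13599869 -0.00953856 -3.04309192] [-0.44203381  0.33429841  1.26146071 -0.0097068   1.55113456 -2.11114098] 0.06287276150480463
rows 7 dist 0.227 turn [-0.006 -0.01   0.004]
[[-0.0013,0.0008,0.0324,-0.0008,-0.0014,0.0005,1],[-0.0012,0.0007,0.0324,-0.0008,-0.0014,0.0005,1],[-0.0012,0.0007,0.0324,-0.0008,-0.0014,0.0005,1],[-0.0011,0.0007,0.0324,-0.0008,-0.0014,0.0005,1],[-0.0011,0.0007,0.0324,-0.0008,-0.0014,0.0005,1]]
[[-0.0011,0.0006,0.0324,-0.0008,-0.0014,0.0005,1],[-0.001,0.0006,0.0324,-0.0008,-0.0014,0.0005,1]]
rows 3 dist 0.064 turn [0. 0. 0.]
[[-0.0016,0.0166,0.0133,0,0,0,1],[-0.0016,0.0166,0.0133,0,0,0,1],[-0.0016,0.0166,0.0133,0,0,0,1]]
```

{"name": "send_rows", "arguments": {"series": [[-0.0013,0.0007,0.0324,-0.001,-0.0014,0,1],[-0.0012,0.0007,0.0324,-0.001,-0.0014,0,1],[-0.0012,0.0007,0.0324,-0.001,-0.0014,0,1],[-0.0011,0.0007,0.0324,-0.001,-0.0014,0,1],[-0.0011,0.0007,0.0324,-0.001,-0.0014,0,1]]}}

```text
time: 32.83
tool_pos: [0.5271, -0.1569, 0.1644]
tool_rot: [3.14, -0.001, -3.047]
contact_force: [0.1, -0.9, -1.5]
opening: 0.0627
```

{"name": "send_rows", "arguments": {"series": [[-0.0011,0.0006,0.0324,0,-0.0014,0.002,1],[-0.001,0.0006,0.0324,0,-0.0014,0.002,1],[0,0,0,0,0,0,1],[0,0,0,0,0,0,1],[0,0,0,0,0,0,1]]}}

```text
time: 33.25
tool_pos: [0.5307, -0.1564, 0.1032]
tool_rot: [-3.141, 0.005, -3.05]
contact_force: [0.4, -0.3, -0.7]
opening: 0.0628
```

Run:
```python
from h import *
p,y=place(-1,-.0023)
s=observe();c=cam('wrist');save(c,'w19');print(s['tool_pos'],s['tool_rot'],s['opening'])
b=plan([p[0],p[1],.06],Rdown(y),clo=1,n=3)
```

```text
[ 0.53069492 -0.15643468  0.10315484] [-3.14102978  0.00462349 -3.05019131] 0.06275240136272202
rows 3 dist 0.063 turn [-0.001  0.006 -0.004]
[[-0.0003,0.0152,0.0146,-0.0005,0.002,-0.0012,1],[-0.0004,0.0152,0.0146,-0.0005,0.002,-0.0012,1],[-0.0004,0.0152,0.0146,-0.0005,0.002,-0.0012,1]]
```

View pics/w19.png

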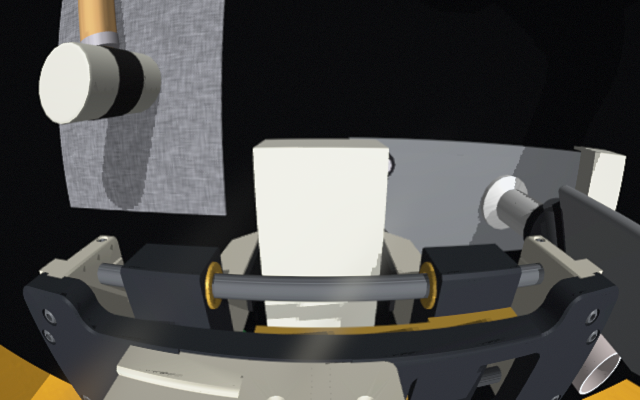

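{"name": "send_rows", "arguments": {"series": [[-0.0003,0.0152,0.0146,0,0.002,-0.001,1],[-0.0004,0.0152,0.0146,0,0.002,-0.001,1],[-0.0004,0.0152,0.0146,0,0.002,-0.001,1],[0,0,0,0,0,0,1],[0,0,0,0,0,0,1]]}}

```text
time: 33.72
tool_pos: [0.5276, -0.1106, 0.0594]
tool_rot: [-3.141, -0.001, -3.046]
contact_force: [-0.0, 0.4, -0.9]
opening: 0.0629
```

Run:
```python
from h import *
p,y=place(-1,-.0023)
s=observe();c=cam('wrist');save(c,'w20');print(s['tool_pos'],s['tool_rot'],s['opening'])
b=plan([p[0],p[1],.03],Rdown(y),clo=1,n=2)
cv2.imwrite('pics/w20c.png',cv2.resize(c['color'][110:210,230:630],None,fx=2,fy=4,interpolation=cv2.INTER_CUBIC)[:,:,::-1])
```

```text
[ 0.52762872 -0.11061101  0.05938635] [-3.14084338 -0.00107961 -3.04568048] 0.06289073720609872
rows 2 dist 0.03 turn [-0.001  0.     0.   ]
[[-0,0.0001,0.0149,-0.0007,0.0001,0.0001,1],[-0,0.0001,0.0149,-0.0007,0.0001,0.0001,1]]
```

View pics/w20c.png

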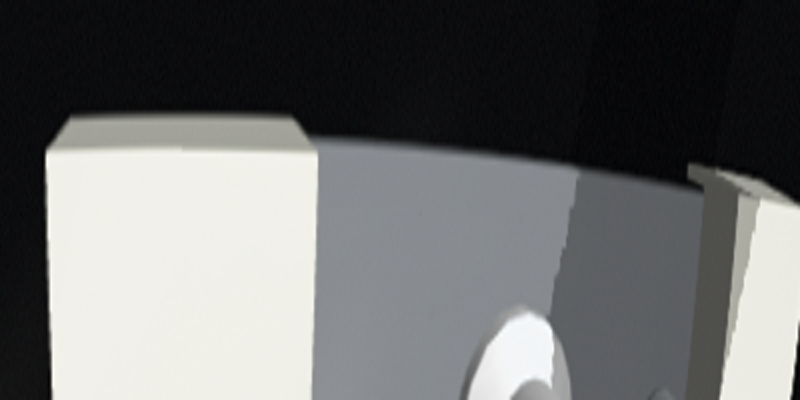

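Run:
```python
from h import *
c=cam('wrist');s=observe()
ex=np.array([np.cos(FY),np.sin(FY)]);ey=np.array([-ex[1],ex[0]])
for a,b in [(320,135),(430,145),(575,166),(690,187)]:
    w=ray(c,230+a/2,110+b/4,.008,True)[:2]-FC;print((w@ex).round(4),(w@ey).round(4))
a=ray(c,253.5,148,s['tool_pos'][2]+.018,True)[:2]-FC;b=ray(c,389,148,s['tool_pos'][2]+.018,True)[:2]-FC
print('cover front edge foot frame',a@ex,a@ey,b@ex,b@ey)
```

```text
-0.0563 -0.0846
-0.0559 -0.0433
-0.0553 0.0224
-0.0551 0.0928
cover front edge foot frame -0.0636396277171238 -0.16322218777929348 -0.06368314867241961 -0.1008675302237605
```

{"name": "send_rows", "arguments": {"series": [[0,0,0.012,0,0,0,1],[0,0,0.012,0,0,0,1],[0,0,0.007,0,0,0,1],[0,0,0,0,0,0,1]]}}

```text
time: 34.15
tool_pos: [0.5266, -0.1113, 0.0266]
tool_rot: [3.141, -0.003, -3.048]
contact_force: [0.3, -0.9, -1.2]
opening: 0.063
```

Run:
```python
from h import *
p,y=place(-1,-.0023)
s=observe();print(s['tool_pos'],s['tool_rot'],s['contact_force'])
b=plan([p[0],p[1],.016],Rdown(y),clo=1,n=1)
```

```text
[ 0.52658278 -0.11134526  0.02662538] [ 3.14120138 -0.003388   -3.0477943 ] [ 0.27874661 -0.92673387 -1.17107722]
rows 1 dist 0.011 turn [ 0.    -0.003 -0.001]
[[-0.0017,0.0001,0.0106,0.0004,-0.0034,-0.0012,1]]
```

{"name": "send_rows", "arguments": {"series": [[-0.0015,0,0.003,0,-0.003,0,1],[0,0,0.003,0,0,0,1],[0,0,0.003,0,0,0,1],[0,0,0.001,0,0,0,1],[0,0,0,0,0,0,1]]}}

```text
time: 34.57
tool_pos: [0.5282, -0.1106, 0.0168]
tool_rot: [3.141, 0.0, -3.047]
contact_force: [-0.4, 0.2, -0.9]
opening: 0.0627
```

Low enough to be over the foot without resistance: release.

{"name": "send_rows", "arguments": {"series": [[0,0,0.001,0,0,0,1],[0,0,0,0,0,0,0.6],[0,0,0,0,0,0,0.3],[0,0,0,0,0,0,0],[0,0,0,0,0,0,0]]}}

```text
time: 34.98
tool_pos: [0.5284, -0.1106, 0.0161]
tool_rot: [3.141, 0.001, -3.047]
contact_force: [0.1, -0.4, 0.0]
opening: 0.0734
```

{"name": "send_rows", "arguments": {"series": [[0,0,0,0,0,0,0],[0,0,0,0,0,0,0],[0,0,-0.01,0,0,0,0],[0,0,-0.03,0,0,0,0],[0,0,-0.03,0,0,0,0]]}}

```text
time: 35.4
tool_pos: [0.5273, -0.1103, 0.0863]
tool_rot: [3.14, -0.003, -3.047]
contact_force: [0.5, -0.4, 0.5]
opening: 0.092
```

{"name": "send_rows", "arguments": {"series": [[0,-0.02,-0.03,0,0,0,0],[0,-0.02,-0.04,0,0,0,0],[0,-0.02,-0.04,0,0,0,0],[0,0,-0.04,0,0,0,0],[0,0,-0.04,0,0,0,0]]}}

```text
time: 35.82
tool_pos: [0.5329, -0.1685, 0.2731]
tool_rot: [-3.142, 0.0, -3.049]
contact_force: [0.1, -1.2, -0.6]
opening: 0.0919
```

{"name": "send_rows", "arguments": {"series": [[0,0,-0.04,0,0,0,0],[0,0,-0.03,0,0,0,0],[0,0,0,0,0,0,0]]}}

```text
time: 36.07
tool_pos: [0.535, -0.1684, 0.3487]
tool_rot: [-3.135, 0.012, -3.047]
contact_force: [0.2, 0.1, 0.7]
opening: 0.0918
```

Run:
```python
from scr import *
s=observe();c=cam('wrist');save(c,'w21');print(s['tool_pos'],s['tool_rot'],s['opening'],s['qpos'])
c=cam('side');cv2.imwrite('pics/s21.png',cv2.resize(c['color'][130:310,210:450],None,fx=3,fy=3,interpolation=cv2.INTER_CUBIC)[:,:,::-1])
scr('side');scr('top')
```

```text
[ 0.53503861 -0.16839306  0.34869877] [-3.1349398   0.01172839 -3.04700274] 0.09177000468774092 [-0.4417038   0.34324406  1.1915895   0.00027365  1.59327804 -2.10704303]
side N 500 403 mean [0.5108 0.0058 0.2076] normal [-0.51   0.86   0.039] yaw -1.036 swivel 1.121 tilt 0.039
  x [0.476 0.563] y [-0.015  0.039] z [0.12  0.274]
top N 370 315 mean [0.5134 0.0199 0.2162] normal [-0.531  0.845  0.067] yaw -1.01 swivel 1.095 tilt 0.067
  x [0.474 0.555] y [-0.007  0.047] z [0.122 0.274]
```

View pics/w21.png

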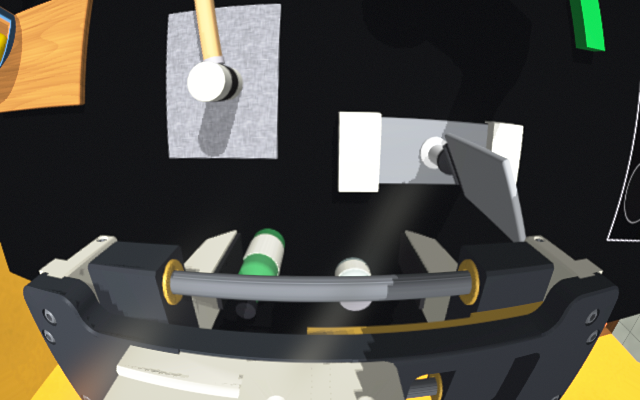

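View pics/s21.png

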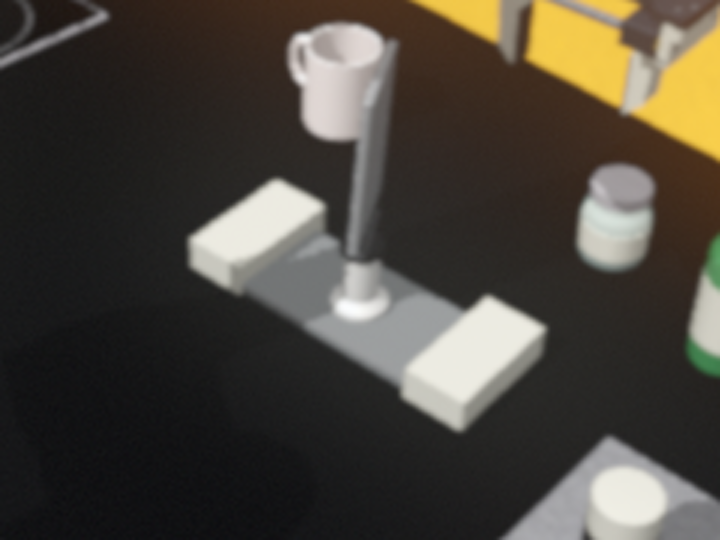

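```bash
sed -i 's/^H=.*/H=np.array([.518,.0205,.095])/' h.py
python3 - <<'E'
from h import *
H=np.array([.518,.0205,.095])
p,r=tcpscr(-1.02,.06,H=H);up=Rscr(-1.02,.06)[0];print(p)
a=plan(p+.11*up,r,n=23)
E
```

```text
[0.5224313  0.01328527 0.23594592]
rows 23 dist 0.175 turn [0.017 0.078 2.684]
[[-0.0004,0.0076,-0.0003,0.0007,0.0034,0.1167,0],[0.0005,0.0076,-0.0003,0.0007,0.0034,0.1167,0],[0.0014,0.0075,-0.0003,0.0007,0.0034,0.1167,0],[0.0022,0.0073,-0.0003,0.0007,0.0034,0.1167,0],[0.0031,0.007,-0.0003,0.0007,0.0034,0.1167,0]]
[[0.0038,0.0066,-0.0003,0.0007,0.0034,0.1167,0],[0.0046,0.0061,-0.0003,0.0007,0.0034,0.1167,0],[0.0053,0.0055,-0.0002,0.0007,0.0034,0.1167,0],[0.0059,0.0049,-0.0002,0.0007,0.0034,0.1167,0],[0.0064,0.0041,-0.0002,0.0007,0.0034,0.1167,0]]
[[0.0068,0.0034,-0.0002,0.0007,0.0034,0.1167,0],[0.0072,0.0025,-0.0002,0.0007,0.0034,0.1167,0],[0.0074,0.0017,-0.0001,0.0007,0.0034,0.1167,0],[0.0076,0.0008,-0.0001,0.0007,0.0034,0.1167,0],[0.0076,-0.0001,-0.0001,0.0007,0.0034,0.1167,0]]
[[0.0076,-0.001,-0.0001,0.0007,0.0034,0.1167,0],[0.0074,-0.0018,-0,0.0007,0.0034,0.1167,0],[0.0071,-0.0027,-0,0.0007,0.0034,0.1167,0],[0.0068,-0.0035,0,0.0007,0.0034,0.1167,0],[0.0063,-0.0043,0,0.0007,0.0034,0.1167,0]]
[[0.0058,-0.005,0.0001,0.0007,0.0034,0.1167,0],[0.0052,-0.0056,0.0001,0.0007,0.0034,0.1167,0],[0.0045,-0.0062,0.0001,0.0007,0.0034,0.1167,0]]
```

{"name": "send_rows", "arguments": {"series": [[0,0.0076,0,0.001,0.0034,0.1167,0],[0.0005,0.0076,0,0.001,0.0034,0.1167,0],[0.0014,0.0075,0,0.001,0.0034,0.1167,0],[0.0022,0.0073,0,0.001,0.0034,0.1167,0],[0.003,0.007,0,0.001,0.0034,0.1167,0]]}}

```text
time: 36.68
tool_pos: [0.531, -0.129, 0.3385]
tool_rot: [-3.132, -0.019, 2.647]
contact_force: [-0.3, -0.6, 0.4]
opening: 0.092
```

{"name": "send_rows", "arguments": {"series": [[0.0038,0.0066,0,0.001,0.0034,0.1167,0],[0.0046,0.0061,0,0.001,0.0034,0.1167,0],[0.0053,0.0055,0,0.001,0.0034,0.1167,0],[0.0059,0.0049,0,0.001,0.0034,0.1167,0],[0.0064,0.0041,0,0.001,0.0034,0.1167,0]]}}

```text
time: 37.1
tool_pos: [0.5294, -0.0909, 0.3386]
tool_rot: [-3.113, -0.025, 2.063]
contact_force: [0.1, -0.5, 0.1]
opening: 0.0917
```

{"name": "send_rows", "arguments": {"series": [[0.0068,0.0034,0,0.001,0.0034,0.1167,0],[0.0072,0.0025,0,0.001,0.0034,0.1167,0],[0.0074,0.0017,0,0.001,0.0034,0.1167,0],[0.0076,0.0008,0,0.001,0.0034,0.1167,0],[0.0076,0,0,0.001,0.0034,0.1167,0]]}}

```text
time: 37.52
tool_pos: [0.5279, -0.0529, 0.3392]
tool_rot: [-3.095, -0.019, 1.479]
contact_force: [0.1, -0.3, -0.4]
opening: 0.0917
```

{"name": "send_rows", "arguments": {"series": [[0.0076,-0.001,0,0.001,0.0034,0.1167,0],[0.0074,-0.0018,0,0.001,0.0034,0.1167,0],[0.0071,-0.0027,0,0.001,0.0034,0.1167,0],[0.0068,-0.0035,0,0.001,0.0034,0.1167,0],[0.0063,-0.0043,0,0.001,0.0034,0.1167,0]]}}

```text
time: 37.93
tool_pos: [0.5264, -0.0149, 0.3404]
tool_rot: [-3.083, -0.005, 0.896]
contact_force: [-1.9, -0.6, 0.0]
opening: 0.0918
```

{"name": "send_rows", "arguments": {"series": [[0.0058,-0.005,0,0.001,0.0034,0.1167,0],[0.0052,-0.0056,0,0.001,0.0034,0.1167,0],[0.0045,-0.0062,0,0.001,0.0034,0.1167,0],[0,0,0,0,0,0,0]]}}

```text
time: 38.27
tool_pos: [0.5254, 0.0087, 0.3418]
tool_rot: [-3.08, 0.006, 0.548]
contact_force: [0.2, -0.1, -0.8]
opening: 0.0917
```

Run:
```python
from h import *
H=np.array([.518,.0205,.095])
p,r=tcpscr(-1.02,.06,H=H)
s=observe();print(s['tool_pos'],s['tool_rot'],s['qpos'])
a=plan(p,r)
c=cam('wrist');save(c,'w22')
```

```text
[0.52543565 0.00865323 0.34175018] [-3.0798747   0.00560038  0.54804868] [-0.15603587  0.3053116   1.26540397  0.04344969  1.61507879  0.86784875]
rows 3 dist 0.106 turn [-0.002  0.005 -0.003]
[[0.0001,0.0003,0.0353,-0.0006,0.0018,-0.001,0],[0.0001,0.0003,0.0353,-0.0006,0.0018,-0.001,0],[0,0.0003,0.0353,-0.0006,0.0018,-0.001,0]]
```

View pics/w22.png

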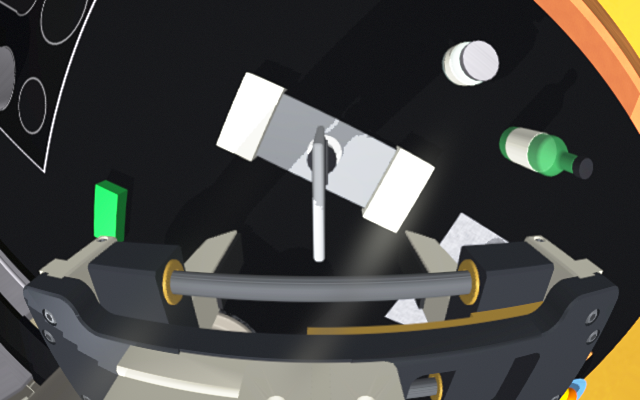

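Run:
```python
from h import *
c=cam('wrist');m=((c['color'].min(2)>205)).astype(np.uint8);m[245:]=0
n,l,st,ce=cv2.connectedComponentsWithStats(m)
ex=np.array([np.cos(FY),np.sin(FY)]);ey=np.array([-ex[1],ex[0]])
for i in range(1,n):
    if st[i,4]<1500: continue
    ct=max(cv2.findContours((l==i).astype(np.uint8),cv2.RETR_EXTERNAL,cv2.CHAIN_APPROX_NONE)[0],key=cv2.contourArea)[:,0]
    W=np.array([ray(c,u,v,.034,True)[:2] for u,v in ct])
    (x,y),(w,g),a=cv2.minAreaRect((W*1000).astype(np.float32))
    d=np.array([x,y])/1000-FC;print(ce[i].round(),'foot xy',(d@ex).round(4),(d@ey).round(4),'wh',w,g,'a',a)
```

```text
[472.  64.] foot xy 0.2379 -0.1395 wh 67.11929321289062 95.53849029541016 a 44.75485610961914
[249. 115.] foot xy 0.0023 0.1304 wh 125.26207733154297 64.49210357666016 a 5.276467323303223
[358. 167.] foot xy 0.0043 -0.0415 wh 101.59326171875 106.28813171386719 a 5.246379852294922
[397. 191.] foot xy -0.0006 -0.1314 wh 125.68605041503906 65.24227905273438 a 5.315065383911133
```

{"name": "send_rows", "arguments": {"series": [[0,0,0.035,0,0.0018,-0.001,0],[0,0,0.035,0,0.0018,-0.001,0],[0,0,0.035,0,0.0018,-0.001,0],[0,0,0,0,0,0,0.5],[0,0,0,0,0,0,0.8]], "newtons": 30}}

```text
time: 38.78
tool_pos: [0.5219, 0.0125, 0.2375]
tool_rot: [-3.08, 0.001, 0.556]
contact_force: [0.9, 0.1, 1.3]
opening: 0.0827
```

{"name": "send_rows", "arguments": {"series": [[0,0,0,0,0,0,1],[0,0,0,0,0,0,1],[0,0,0,0,0,0,1],[0,0,0,0,0,0,1],[0,0,0,0,0,0,1]]}}

```text
time: 39.2
tool_pos: [0.5232, 0.0126, 0.2394]
tool_rot: [-3.084, -0.004, 0.554]
contact_force: [1.0, 0.3, 0.1]
opening: 0.0494
```

{"name": "send_rows", "arguments": {"series": [[0,0,0,0,0,0,1],[0,0,0,0,0,0,1],[0,0,0,0,0,0,1],[0,0,0,0,0,0,1],[0,0,0,0,0,0,1]]}}

```text
time: 39.62
tool_pos: [0.5228, 0.0128, 0.2384]
tool_rot: [-3.082, -0.002, 0.554]
contact_force: [0.0, -0.8, -0.4]
opening: 0.0165
```

{"name": "send_rows", "arguments": {"series": [[0,0,0,0,0,0,1],[0,0,0,0,0,0,1],[0,0,0,0,0,0,1],[0,0,0,0,0,0,1]]}}

```text
time: 39.95
tool_pos: [0.5225, 0.0132, 0.2385]
tool_rot: [-3.081, -0.002, 0.554]
contact_force: [-2.3, 3.1, 3.3]
opening: 0.0089
```

```bash
cat > sweep.py <<'E'
from h import *
def sweep(axis,ang,n,p0=None,R0=None,H=np.array([.518,.0205,.095])):
    s=observe()
    pos=s['tool_pos'] if p0 is None else p0; rot=R.from_euler('xyz',s['tool_rot']) if R0 is None else R0
    D=R.from_rotvec(np.array(axis)*ang/n)
    for i in range(n):
        q=H+D.apply(pos-H);nr=D*rot
        row=np.r_[rot.inv().apply(q-pos),(rot.inv()*nr).as_rotvec()].round(4)
        if i in(0,n-1): print(i,row.tolist())
        pos,rot=q,nr
    print('end',pos.round(4),rot.as_euler('xyz').round(3));return pos,rot
if __name__=='__main__':
    a=sweep([0,0,1],.588,6)
    y=-.429
    sweep([-np.sin(y),np.cos(y),0],.463,6,*a)
E
python3 sweep.py
```

```text
0 [0.0008, -0.0, 0.0, 0.0002, -0.0059, -0.0978]
5 [0.0008, -0.0, 0.0, 0.0002, -0.0059, -0.0978]
end [0.5257 0.0169 0.2385] [-3.081 -0.002  1.142]
0 [-0.0, 0.0111, 0.0004, 0.0772, 0.0, 0.0002]
5 [-0.0, 0.0111, 0.0004, 0.0772, 0.0, 0.0002]
end [ 0.5832 -0.0093  0.2196] [-2.618 -0.002  1.141]
```

{"name": "send_rows", "arguments": {"series": [[0.0008,0,0,0,-0.006,-0.098,1],[0.0008,0,0,0,-0.006,-0.098,1],[0.0008,0,0,0,-0.006,-0.098,1],[0.0008,0,0,0,-0.006,-0.098,1],[0.0008,0,0,0,-0.006,-0.098,1]]}}

```text
time: 40.37
tool_pos: [0.5256, 0.016, 0.2385]
tool_rot: [-3.082, -0.002, 1.049]
contact_force: [-1.7, 3.0, 2.5]
opening: 0.009
```

{"name": "send_rows", "arguments": {"series": [[0.0008,0,0,0,-0.006,-0.098,1],[0,0,0,0,0,0,1],[0,0,0,0,0,0,1]]}}

```text
time: 40.62
tool_pos: [0.5259, 0.0166, 0.2385]
tool_rot: [-3.083, -0.001, 1.141]
contact_force: [-2.8, 3.3, 3.1]
opening: 0.0086
```

Run:
```python
from sweep import *
s=observe();print(s['tool_pos'],s['tool_rot'],s['contact_force'],s['qpos'])
y=-.429
sweep([-np.sin(y),np.cos(y),0],.463,6)
```

```text
[0.52594352 0.01662705 0.23850959] [-3.08290958 -0.00143952  1.14066013] [-2.77908112  3.25521006  3.05688154] [-0.12569086  0.36624716  1.45599792  0.01932253  1.3749433   0.30011574]
0 [0.0, 0.0111, 0.0005, 0.0772, -0.0001, 0.0001]
5 [0.0, 0.0111, 0.0005, 0.0772, -0.0001, 0.0001]
end [ 0.5834 -0.0096  0.2195] [-2.62  -0.001  1.14 ]
```

{"name": "send_rows", "arguments": {"series": [[0,0.0111,0.0005,0.0772,0,0,1],[0,0.0111,0.0005,0.0772,0,0,1],[0,0.0111,0.0005,0.0772,0,0,1]]}}

```text
time: 40.87
tool_pos: [0.5558, 0.0029, 0.2327]
tool_rot: [-2.848, -0.001, 1.141]
contact_force: [-1.1, 5.0, -2.1]
opening: 0.009
```

{"name": "send_rows", "arguments": {"series": [[0,0.0111,0.0005,0.0772,0,0,1],[0,0.0111,0.0005,0.0772,0,0,1],[0,0.0111,0.0005,0.078,0,0,1],[0,0,0,0,0,0,1],[0,0,0,0,0,0,1]]}}

```text
time: 41.28
tool_pos: [0.5839, -0.011, 0.2164]
tool_rot: [-2.615, 0.002, 1.139]
contact_force: [-4.2, 3.6, -5.0]
opening: 0.0092
```

Run:
```python
from scr import *
s=observe();print(s['tool_pos'],s['tool_rot'],s['contact_force'],s['qpos'],s['opening'])
scr('side');scr('top')
```

```text
[ 0.58392368 -0.01101367  0.21642326] [-2.61479105  0.00158573  1.13922682] [-4.24031198  3.64932283 -4.97701938] [-0.21022797  0.78476233  0.90086163  0.11861556  1.96983538  0.23915856] 0.009213063416291661
side N 1735 1153 mean [ 0.5574 -0.0049  0.1816] normal [-0.777  0.353  0.522] yaw -0.427 swivel 0.512 tilt 0.549
  x [0.511 0.611] y [-0.06   0.051] z [0.119 0.25 ]
top N 77 74 mean [0.5627 0.0491 0.1566] normal [-0.589  0.655  0.474] yaw -0.838 swivel 0.923 tilt 0.494
  x [0.539 0.584] y [0.036 0.061] z [0.119 0.198]
```

{"name": "send_rows", "arguments": {"series": [[0,0,0,0,0,0,0.5],[0,0,0,0,0,0,0.3],[0,0,0,0,0,0,0],[0,0,0,0,0,0,0],[0,0,0,0,0,0,0]]}}

```text
time: 41.8
tool_pos: [0.5838, -0.0102, 0.2199]
tool_rot: [-2.621, -0.001, 1.143]
contact_force: [-0.4, -0.3, 0.2]
opening: 0.0378
```

{"name": "send_rows", "arguments": {"series": [[0,0,-0.01,0,0,0,0],[0,0,-0.02,0,0,0,0],[0,0,-0.03,0,0,0,0],[0,0,-0.03,0,0,0,0],[0,0,-0.03,0,0,0,0]]}}

```text
time: 42.22
tool_pos: [0.6365, -0.0343, 0.3222]
tool_rot: [-2.622, -0.001, 1.143]
contact_force: [2.5, 0.0, 1.1]
opening: 0.0711
```

Run:
```python
from scr import *
s=observe();print(s['tool_pos'],s['tool_rot'],s['contact_force'],s['opening'])
scr('side')
a=plan([.48,.10,.36],Rdown(1.14))
```

```text
[ 0.636546   -0.0343381   0.32218235] [-2.6220227 -0.0012989  1.1425175] [2.46676237 0.04393376 1.05142348] 0.0711423495673734
side N 1436 1257 mean [ 0.5604 -0.0034  0.1867] normal [-0.78   0.36   0.511] yaw -0.433 swivel 0.518 tilt 0.537
  x [0.511 0.609] y [-0.057  0.052] z [0.12  0.249]
rows 6 dist 0.212 turn [-0.509 -0.003  0.003]
[[0.0095,-0.0321,0.0114,-0.0848,-0.0005,0.0004,0],[0.0095,-0.0329,0.0086,-0.0848,-0.0005,0.0004,0],[0.0095,-0.0336,0.0058,-0.0848,-0.0005,0.0004,0],[0.0095,-0.0339,0.0029,-0.0848,-0.0005,0.0004,0],[0.0095,-0.0341,0,-0.0848,-0.0005,0.0004,0]]
[[0.0095,-0.034,-0.0028,-0.0848,-0.0005,0.0004,0]]
```

{"name": "send_rows", "arguments": {"series": [[0,-0.01,-0.035,0,0,0,0],[0,-0.02,-0.02,-0.08,0,0,0],[0.009,-0.033,0,-0.085,0,0,0],[0.009,-0.034,0,-0.085,0,0,0],[0.009,-0.034,0,-0.085,0,0,0]]}}

```text
time: 42.68
tool_pos: [0.5751, 0.0201, 0.3988]
tool_rot: [-2.915, -0.002, 1.138]
contact_force: [-0.1, 2.0, 2.1]
opening: 0.0919
```

{"name": "send_rows", "arguments": {"series": [[0.009,-0.034,0,-0.085,0,0,0],[0.009,-0.034,0,-0.085,0,0,0],[0.02,-0.03,0,0,0,0,0],[0.02,-0.03,0,0,0,0,0],[0.02,-0.03,0,0,0,0,0]]}}

```text
time: 43.1
tool_pos: [0.4625, 0.1581, 0.4205]
tool_rot: [-3.086, -0.005, 1.139]
contact_force: [0.9, -0.6, 1.0]
opening: 0.0917
```

{"name": "send_rows", "arguments": {"series": [[0.02,-0.02,0,0,0,0,0],[0.02,-0.02,0,0,0,0,0],[0.02,-0.02,0,0,0,0,0],[0.02,-0.02,0,0,0,0,0],[0,0,0,0,0,0,0]]}}

```text
time: 43.52
tool_pos: [0.4235, 0.2666, 0.4249]
tool_rot: [-3.083, -0.006, 1.144]
contact_force: [-0.2, 1.1, 0.1]
opening: 0.0914
```

Run:
```python
from scr import *
s=observe();print(s['tool_pos'],s['tool_rot'],s['contact_force'])
scr('side');scr('top')
a=cam('top');save(a,'t30');a=cam('side');save(a,'s30');a=cam('wrist');save(a,'w30')
c=cam('top');m=((c['color'].min(2)>150)).astype(np.uint8);b=np.zeros_like(m);b[165:240,265:395]=1
n,l,st,ce=cv2.connectedComponentsWithStats(m*b);print(st[1:],ce[1:].round())
```

```text
[0.42346142 0.26659632 0.42485565] [-3.08348362 -0.00566837  1.14438621] [-0.15527702  1.14123172  0.07659492]
side N 1437 1242 mean [ 0.5594 -0.0043  0.1863] normal [-0.782  0.356  0.512] yaw -0.427 swivel 0.512 tilt 0.537
  x [0.51  0.608] y [-0.058  0.051] z [0.119 0.249]
top N 1244 1078 mean [0.5602 0.0012 0.1876] normal [-0.779  0.358  0.514] yaw -0.431 swivel 0.516 tilt 0.54
  x [0.51  0.607] y [-0.052  0.055] z [0.119 0.248]
[[ 344  165    6    2    8]
 [ 314  176   25   20  290]
 [ 272  177  104   50 2794]
 [ 310  184    1    3    3]
 [ 309  189    5    4   11]
 [ 301  191    4    4    5]
 [ 304  190    1    1    1]
 [ 315  191    4    3    6]
 [ 298  192    1    1    1]
 [ 306  192    1    1    1]
 [ 320  193    6    4    9]
 [ 304  195    1    1    1]
 [ 307  195    1    1    1]
 [ 301  197    1    1    1]
 [ 303  197    1    1    1]
 [ 308  197    1    1    1]
 [ 327  196    4    3    6]
 [ 295  198    1    1    1]
 [ 298  198    2    2    2]
 [ 302  200    1    1    1]
 [ 309  201    1    1    1]
 [ 302  202    1    1    1]
 [ 307  202    1    1    1]] [[347. 165.]
 [326. 185.]
 [325. 204.]
 [310. 185.]
 [311. 190.]
 [302. 192.]
 [304. 190.]
 [316. 192.]
 [298. 192.]
 [306. 192.]
 [322. 195.]
 [304. 195.]
 [307. 195.]
 [301. 197.]
 [303. 197.]
 [308. 197.]
 [328. 197.]
 [295. 198.]
 [298. 198.]
 [302. 200.]
 [309. 201.]
 [302. 202.]
 [307. 202.]]
```

View pics/t30.png

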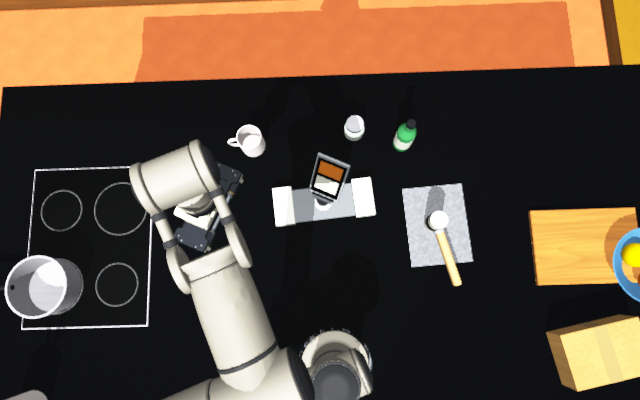

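View pics/s30.png

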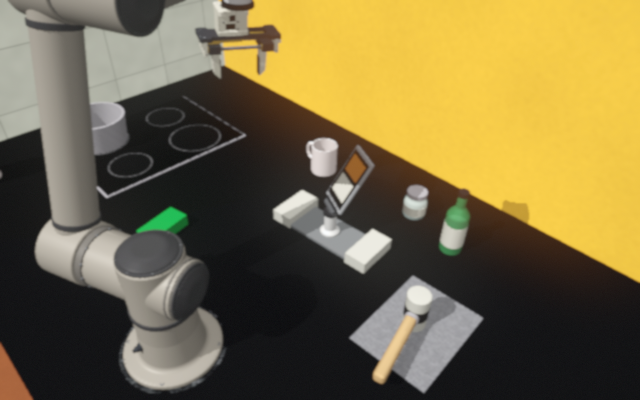

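View pics/w30.png

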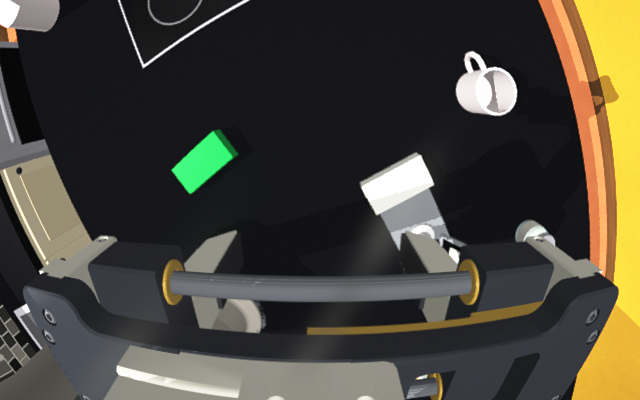

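Run:
```python
from h import *
c=cam('side');P=pts(c);ex=np.array([np.cos(FY),np.sin(FY)]);ey=np.array([-ex[1],ex[0]])
d=P[:,:,:2]-FC;fx=d@ex;fy=d@ey
for sg in(1,-1):
    m=(abs(fx)<.075)&(abs(sg*fy-.13)<.045)&(P[:,:,2]>.024)&(P[:,:,2]<.05)
    q=P[m];A=np.c_[q[:,:2],np.ones(len(q))];k=np.linalg.lstsq(A,q[:,2],rcond=None)[0]
    print(sg,m.sum(),'foot x',np.percentile(fx[m],[2,98]).round(3),'y',np.percentile(fy[m],[2,98]).round(3),'z',np.median(q[:,2]).round(4),'slope',k[:2].round(3))
workorder.hand_in()
```

```text
1 708 foot x [-0.061  0.063] y [0.097 0.161] z 0.034 slope [0.004 0.033]
-1 893 foot x [-0.064  0.058] y [-0.164 -0.101] z 0.0344 slope [0.012 0.017]
the job is handed in; nothing more can be done
```

The job is done and handed in at about 44 s of the 210 s allowed; the hand-in gives no verdict, so these results are my own checks.

- **Pins:** Three fixings were present (1, 2 and 3); the far-left hole was empty. I pressed each pin home with the mallet face, and the resistance rose sharply at the bottom of each stroke. The side view showed all three pin heads down on their collars.
- **Mallet:** It stands on its face near the middle of the felt mat.
- **Covers:** There is one over each end of the foot. The wrist camera put them at (2, 130) and (−1, −131) mm in the foot frame, square with the foot to within about 0.01 rad. The last depth check put the tops at 34 mm, so both sit flat. It also gave slopes of up to 0.033 rad, against a limit of 0.06.
- **Screen:** The side and top cameras agree on a swivel of about 0.52 rad and a tilt of about 0.54 rad. The target is 0.524 rad for each, within 0.1. I swivelled the screen further round while fitting the covers, to clear the gripper, and set it to its final angles at the end.
- **Bystanders:** The mug, bottle and jar look unmoved in the pictures, and the gripper is clear of everything.
- **Disagreements:** The foot's turn read 0.084 rad from the top camera and 0.09–0.10 rad from the wrist camera; I used 0.095. No check failed.

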